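# Load the copper lampshades onto the delivery rail and clamp the keeper

## Task

Get the copper pendant shades ready for delivery: loosen the wing screw of the keeper on the right-hand rail and slide the keeper right back to its post, then hang every shade on that rail, both the ones hanging on the left-hand rail and the one standing on the bench, lifting each over the upturned rail ends. When all of them hang there, slide the keeper up to the nearest shade's hanger so that hardly any play is left, no more than a finger's breadth, and tighten the wing screw again. Never force the keeper along while its screw is tight, and leave the other things on the bench where they are.

Things in the scene. Friction and masses are not known exactly. Their poses are not given: they have to be found in the camera images.
- rail_a: Left stand, fixed: a level round steel tube, 16 mm thick, running 285 mm along the stand's +y from its free end to a grey post (36 mm square, 230 tall). Origin: on the bench under the inner face of the end stop; z up. Tube centred on x = 0, top at z = 200 mm, y 0 to 285. The end stop, y -8 to 0 mm, 14 mm wide, rises to z = 213 mm. Shades hang on the tube by their eyes.
- rail_b: Right stand (delivery rail), fixed: as rail_a but mirrored and longer: tube from y = 0 to -360 mm, then the post; top at z = 200 mm, centred on x = 0; end stop at y 0 to +8 mm, up to z = 213 mm. Origin: on the bench under the end stop's inner face. It carries the keeper. The two free ends face each other over a gap of 80 to 160 mm, not quite in line.
- lamp_1: Copper pendant shade on an upright steel hanger plate; rigid, about 0.24 kg, 174 mm tall. Origin: centre of the bottom rim; z up. Shade 78 mm across at the rim (z 0 to 12 mm), narrowing to an 18 mm neck at z 74. Plate 48 mm wide (x), 12 mm thick (y), z 74 to 174. Can stand on its rim. Hangs on rail_a at the start (origin 64 mm above the bench); may be absent.
- lamp_2: Copper pendant shade on an upright steel hanger plate; rigid, about 0.24 kg, 174 mm tall. Origin: centre of the bottom rim; z up. Shade 78 mm across at the rim (z 0 to 12 mm), narrowing to an 18 mm neck at z 74. Plate 48 mm wide (x), 12 mm thick (y), z 74 to 174. Can stand on its rim. Hangs on rail_a at the start (origin 64 mm above the bench); may be absent.
- lamp_3: Copper pendant shade on an upright steel hanger plate; rigid, about 0.24 kg, 174 mm tall. Origin: centre of the bottom rim; z up. Shade 78 mm across at the rim (z 0 to 12 mm), narrowing to an 18 mm neck at z 74. Plate 48 mm wide (x), 12 mm thick (y), z 74 to 174. Can stand on its rim. Hangs on rail_a at the start (origin 64 mm above the bench); may be absent.
- lamp_4: Copper pendant shade on an upright steel hanger plate; rigid, about 0.24 kg, 174 mm tall. Origin: centre of the bottom rim; z up. Shade 78 mm across at the rim (z 0 to 12 mm), narrowing to an 18 mm neck at z 74. Plate 48 mm wide (x), 12 mm thick (y), z 74 to 174. Can stand on its rim. At the start on the bench, in front of the rails.
- lamp_1_eye (a point): Point in lamp_1's eye, at z 136 mm in the lamp, that lies on the tube's top when hung. The closed eye goes through the plate along y: 28 mm wide (x), from z 86 up to 125 straight, then a V roof (90 degrees) to its peak at z 139. Above it, z 140 to 174, is a solid tab to pinch across its 12 mm.
- lamp_2_eye (a point): Point in lamp_2's eye, at z 136 mm in the lamp, that lies on the tube's top when hung. The closed eye goes through the plate along y: 28 mm wide (x), from z 86 up to 125 straight, then a V roof (90 degrees) to its peak at z 139. Above it, z 140 to 174, is a solid tab to pinch across its 12 mm.
- lamp_3_eye (a point): Point in lamp_3's eye, at z 136 mm in the lamp, that lies on the tube's top when hung. The closed eye goes through the plate along y: 28 mm wide (x), from z 86 up to 125 straight, then a V roof (90 degrees) to its peak at z 139. Above it, z 140 to 174, is a solid tab to pinch across its 12 mm.
- lamp_4_eye (a point): Point in lamp_4's eye, at z 136 mm in the lamp, that lies on the tube's top when hung. The closed eye goes through the plate along y: 28 mm wide (x), from z 86 up to 125 straight, then a V roof (90 degrees) to its peak at z 139. Above it, z 140 to 174, is a solid tab to pinch across its 12 mm.
- keeper_block (a joint): Place of the keeper along rail_b, m: 0 when its middle is 20 mm from the end stop, growing towards the post, 0.295 fully back (the post end). It slides with 1 to 3 N; it must not be forced along while the wing screw is tight.
- keeper_wing (a joint): Angle of the keeper's wing screw, rad: 0 fully loose (wing across the rail), 1.5 at its tight stop (wing nearly along the rail); grows clockwise seen from above. Loose below 0.5, gripping from 0.9, tight above 1.15. Turning takes about 0.1 N m; it stays where left.
- keeper_mid (a point): Middle of the keeper at the height of the tube's top; axes as rail_b. The keeper is a dark steel block round the tube, 32 mm long along the rail, 32 mm wide, from 24 mm below to 14 mm above the tube's top. A hanger plate touching it is centred 22 mm from this point.
- wing_grip (a point): Middle of the black wing, on the screw's axis, 58 mm above the tube's top. The wing is a bar 50 mm long, 11 mm thick, 24 mm high, clear above the hanger plates; its length is the point's x axis, which turns with it. The keeper can be slid by it.
- carton: loose cardboard bulb carton, 75 x 75 x 115 mm tall, origin at the centre of its underside
- tape: loose roll of packing tape lying flat, 100 mm across, 45 mm high, origin at the centre of its underside
- lampbase: loose aluminium table-lamp foot, a disc 124 mm across with a stub 50 mm high, origin at the centre of its underside
- driver: loose grey-handled screwdriver, 200 mm long, lying flat
- cleaner: loose closed white bottle, 60 mm across, 170 mm tall, origin at the centre of its underside
- mug: loose white mug, 76 mm across, 90 mm tall, origin at the centre of its underside
Things that resemble listed ones, but are neither listed nor needed, are in the scene too. What is shaped like the lamp_2 but purple is not meant. What is shaped like the lamp_3 but green is not meant.

How it is judged:
On the way, in this order (a step that is already met when the one before it is completed fails the run):
1. the wing screw is loosened and the keeper slid back to the post (value of joint keeper_wing below 0.5 rad and value of joint keeper_block above 0.265 m), for 0.2 s.
2. every shade present hangs on the right-hand rail (y of lamp_1_eye in the frame of rail_b between -0.34 and -0.003 m and x of lamp_1_eye in the frame of rail_b between -0.012 and 0.012 m and z of lamp_1_eye in the frame of rail_b between 0.192 and 0.206 m and angle between each of lamp_1, lamp_2, lamp_3, lamp_4's own z axis and vertical below 0.2 rad and y of lamp_2_eye in the frame of rail_b between -0.34 and -0.003 m and x of lamp_2_eye in the frame of rail_b between -0.012 and 0.012 m and z of lamp_2_eye in the frame of rail_b between 0.192 and 0.206 m and y of lamp_3_eye in the frame of rail_b between -0.34 and -0.003 m and x of lamp_3_eye in the frame of rail_b between -0.012 and 0.012 m and z of lamp_3_eye in the frame of rail_b between 0.192 and 0.206 m and y of lamp_4_eye in the frame of rail_b between -0.34 and -0.003 m and x of lamp_4_eye in the frame of rail_b between -0.012 and 0.012 m and z of lamp_4_eye in the frame of rail_b between 0.192 and 0.206 m), for 0.3 s.
At the end, for the whole second after the job is handed in: Every shade present hangs on the right-hand rail, the tube through its eye, upright within 0.2 rad and at rest; the keeper stands with no more than about 16 mm of play to the nearest hanger plate (38 mm centre to centre) and its wing screw is tight (above 1.15 rad) (all of step 2 and linear speed of each of lamp_1, lamp_2, lamp_3, lamp_4 below 0.03 m/s and y of any of lamp_1_eye, lamp_2_eye, lamp_3_eye, lamp_4_eye in the frame of keeper_mid below 0.038 m and value of joint keeper_wing above 1.15 rad); the robot touches nothing.
It fails at once if another thing on the bench (carton, tape, lamp foot, screwdriver, bottle, mug) is pushed more than 40 mm (distance of any of carton, tape, lampbase, driver, cleaner, mug from where it was at the start of the episode above 0.04 m).
It fails at once if the keeper is forced along the rail while its wing screw is tight (value of joint keeper_wing above 0.95 rad and (velocity of joint keeper_block above 0.03 m/s or velocity of joint keeper_block below -0.03 m/s)).
Of lamp_1, lamp_2, lamp_3 only 2 to 3 are there at a start; the rules pass over those that are not, and their reading is None.
At some moment in a run one of lamp_4 may be knocked a few centimetres aside while the robot is not near it.
Once in a run the grip may slacken for a moment while it holds something.
It also fails if it takes over 208 s, if anything falls off the work surface, if the arm or the gripper's body presses on something with over 40 N, if the wrist force passes 120 N, or if a joint passes its speed limit or range.

## Robot

A 6-joint arm with a two-finger parallel gripper is mounted at the origin on the work surface. World frame = base frame: x ahead of the robot, y to its left, z up, the work surface at z = 0. Lengths are in m, angles in rad, forces in N, time in s.
With the tool pointing down it reaches from about 0.35 to 0.775 m from the base axis. Payload 5.5 kg.
Tool frame: the origin (TCP) lies between the finger pads; the fingertips stand 19 mm ahead of it and the grasp point (between the pads) is the TCP; z points along the fingers, y is the direction in which the jaws open and shut (so a half turn about z gives the same grasp; the last joint's range is limited). The gripper opens to 85 mm and grips with 20 to 120 N. Pads are 22 mm wide; open, the fingers measure 114 mm over their backs; the gripper's body (76 mm by 85 mm) begins 54 mm behind the grasp point. The pads swing forward as they close: fully open they stand 13 mm farther back than shut.
Start: joints at [-1.376, 0.313, 0.046, 1.304, 0, 1.431], TCP at [0.189, -0.543, 0.25] pointing down, gripper open.
Joint ranges: [-2.76, 2.76], [-0.86, 1.69], [-1.03, 1.26], [-2.2, 2.34], [-1.47, 1.5], [-3.14, 3.14]. Speed limits (rad/s): [2.57, 2.57, 3.14, 3.14, 3.14, 3.14].

## Interface

Orientations are given as a unit quaternion [w, x, y, z].
In Python, from workcell import get_state, cams, workorder gives the robot as it stands.
- The arm moves only by the tool play_rows, never from a script. Its argument "series" is text: rows parted by semicolons, each of 7 numbers parted by spaces: the opening in per cent of the stroke, from 0 (shut) to 100 (fully open), then the shift along the tool's x, y, z in cm, then the turn, a rotation vector about the tool's x, y, z in degrees. A call has 1 to 12 rows; each row shifts and turns the commanded pose from where the row before left it, along the tool's axes as they then stand; what a row does not reach is not made up. A row lasts 1/8 s, in which the tool goes at most 62.5 mm and 10.7 degrees, less where a joint would pass 70% of its speed; a pose out of reach is approached as far as the arm can. A call with a gripper value outside its range is refused whole. The fingers move at their own pace and stop on an object; "newtons" is the grip in N (left out, the last holds). Time passes only in rows, so rows that do not move let the fingers close. It gives the time, the measured TCP pose, the force and the opening at its end, in the units of the state.
- get_state(): the state, without advancing time (a new reading comes with each control period).
- cams.read_camera(name): name is "scene" or "top" or "wrist"; returns the picture (400x640x3 uint8, red, green, blue); there is no depth.
- cams.get_calibration(name): a dict with "fx", "fy", "cx", "cy" (pixels), "distortion" ([k1, k2, p1, p2, k3] as OpenCV has them; the pictures are not rectified), "rvec" (rotation vector, rad) and "tvec" (3), from world to camera coordinates, as OpenCV has them. Camera axes: x right, y down, z forward; pixel columns grow to the right and rows downward; lengths in m; the calibration is good to about 2 mm. A picture is of the moment at which its call begins: read the wrist's pose just before it. get_calibration takes no time and is no camera call; for the wrist camera it gives the pose at the moment of the call.
- workorder.hand_in(): hands the job in, once; it reports no verdict.
The state is a dict: "clock": time; "joint_pos": joint angles; "qvel": joint speeds; "tau": joint torques, N m; "tcp_pos": TCP position; "orientation": TCP orientation; "wrist_force": force on the tool from outside, world axes, zero at the start; "ft_torque": the same for the moment, N m; "finger_gap": finger opening in m.
Only numpy, scipy, OpenCV 4.12 (cv2) and the standard library are available. Lean on these libraries where they do the work, as an engineer would, in place of code of your own. Each camera call takes 0.05 s, during which the arm holds its last target.

## Working session

There is one attempt and no reset: what is moved stays moved. The work goes in short steps, Python scripts to look and compute and a tool call to move; the robot and the scene stay as the last step left them, time stands still between calls to the robot, and variables do not carry over. Pictures are saved under pics/ and viewed, and the job is handed in when it is done.

Besides the shell and the picture viewer there is one more tool, called after "Call:" as name(argument=value, ...) on one line, values as JSON. play_rows: Moves the arm, as the interface text tells. Its arguments: {"type":"object","properties":{"series":{"type":"string"},"newtons":{"type":"number"}},"required":["series"]}

```bash
ls; mkdir -p pics; cat > h.py <<'E'
import numpy as np, cv2, sys
from workcell import get_state, cams, workorder
from scipy.spatial.transform import Rotation as R
def snap(n,f=None):
    c=cams.get_calibration(n); im=cams.read_camera(n)
    if f: cv2.imwrite('pics/'+f+'.png',im[:,:,::-1])
    np.save('pics/last_%s.npy'%n,im); np.save('pics/cal_%s.npy'%n,c,allow_pickle=True)
    return im,c
def load(n):
    return np.load('pics/last_%s.npy'%n),np.load('pics/cal_%s.npy'%n,allow_pickle=True).item()
def K(c): return np.array([[c['fx'],0,c['cx']],[0,c['fy'],c['cy']],[0,0,1.]])
def ray(c,uv):
    p=cv2.undistortPoints(np.array(uv,float).reshape(-1,1,2),K(c),np.array(c['distortion'],float)).reshape(-1,2)
    Rm=cv2.Rodrigues(np.array(c['rvec'],float))[0]; o=-Rm.T@np.array(c['tvec'],float)
    d=np.c_[p,np.ones(len(p))]@Rm
    return o,d
def onz(c,uv,z):
    o,d=ray(c,uv); return o+d*((z-o[2])/d[:,2:3])
def proj(c,P):
    return cv2.projectPoints(np.array(P,float).reshape(-1,1,3),np.array(c['rvec'],float),np.array(c['tvec'],float),K(c),np.array(c['distortion'],float))[0].reshape(-1,2)
def tri(c1,uv1,c2,uv2):
    o1,d1=ray(c1,[uv1]);o2,d2=ray(c2,[uv2]);d1=d1[0]/np.linalg.norm(d1);d2=d2[0]/np.linalg.norm(d2)
    A=np.c_[d1,-d2];s=np.linalg.lstsq(A,o2-o1,rcond=None)[0]
    a=o1+s[0]*d1;b=o2+s[1]*d2
    return (a+b)/2,np.linalg.norm(a-b)
def rot():
    s=get_state(); q=s['orientation']; return R.from_quat([q[1],q[2],q[3],q[0]])
def totool(v): return rot().inv().apply(v)
E
python3 - <<'E'
from h import *
np.set_printoptions(precision=4,suppress=True)
print(get_state())
for n in('scene','top','wrist'): 
    im,c=snap(n,n+'0'); print(n,ray(c,[[320,200]]))
E
```

```text
pics
{'clock': 0.0, 'joint_pos': array([-1.3756,  0.314 ,  0.045 ,  1.3036, -0.    ,  1.4312]), 'qvel': array([-0.0001,  0.0002,  0.0006, -0.0015, -0.0005, -0.0007]), 'tau': array([ -0.0002, -48.0621,  29.8538,   0.0192,  -0.0001,   0.    ]), 'tcp_pos': array([ 0.1888, -0.5426,  0.2494]), 'orientation': array([-0.0009,  0.986 ,  0.1666, -0.    ]), 'wrist_force': array([-0.0705, -0.4364, -0.4039]), 'ft_torque': array([-0.0207, -0.0336, -0.0228]), 'finger_gap': 0.08569961413372235}
scene (array([1.2471, 0.3447, 1.1523]), array([[-0.5712, -0.2389, -0.7856]]))
top (array([0.3938, 0.0056, 1.3372]), array([[ 0.1458,  0.0203, -0.9895]]))
wrist (array([ 0.2601, -0.5179,  0.3723]), array([[-0.2645, -0.0922, -0.9601]]))
```

View pics/scene0.png

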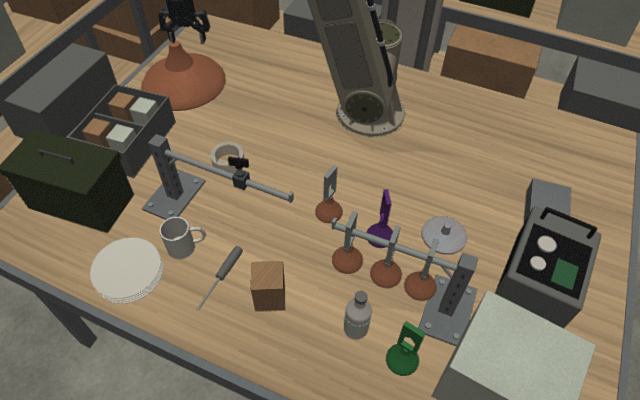

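View pics/top0.png

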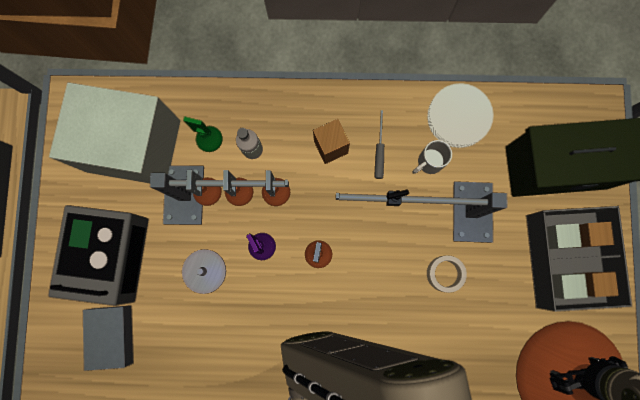

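View pics/wrist0.png

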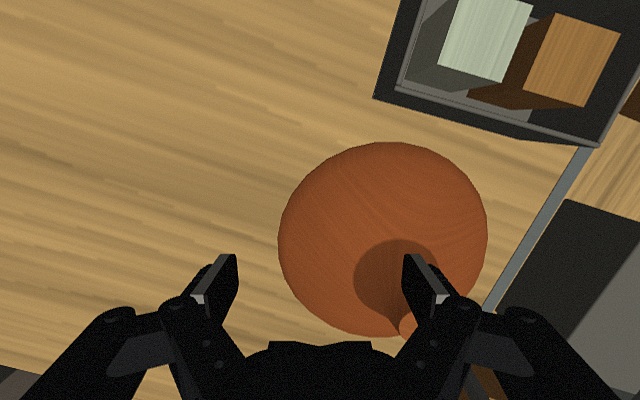

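Top view: rail_a's end stop is at (287,183) and it carries three copper shades (plates near x=197, 231, 269). Rail_b runs from (338,196) to its post at (485,201), with the keeper at (396,198). A copper shade stands at (318,253). The purple shade at (262,246) and the green one at (207,135) are decoys. I'll enlarge this next.

```bash
python3 - <<'E'
from h import *
im,c=load('top')
a=cv2.resize(im[160:290,150:340],None,fx=4,fy=4,interpolation=cv2.INTER_CUBIC)
b=cv2.resize(im[160:260,325:525],None,fx=4,fy=4,interpolation=cv2.INTER_CUBIC)
cv2.imwrite('pics/ca.png',a[:,:,::-1]);cv2.imwrite('pics/cb.png',b[:,:,::-1])
im,c=load('scene')
a=cv2.resize(im[160:310,310:490],None,fx=4,fy=4,interpolation=cv2.INTER_CUBIC)
cv2.imwrite('pics/cc.png',a[:,:,::-1])
a=cv2.resize(im[130:220,140:310],None,fx=4,fy=4,interpolation=cv2.INTER_CUBIC)
cv2.imwrite('pics/cd.png',a[:,:,::-1])
E
```

```text
(no output)
```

View pics/ca.png

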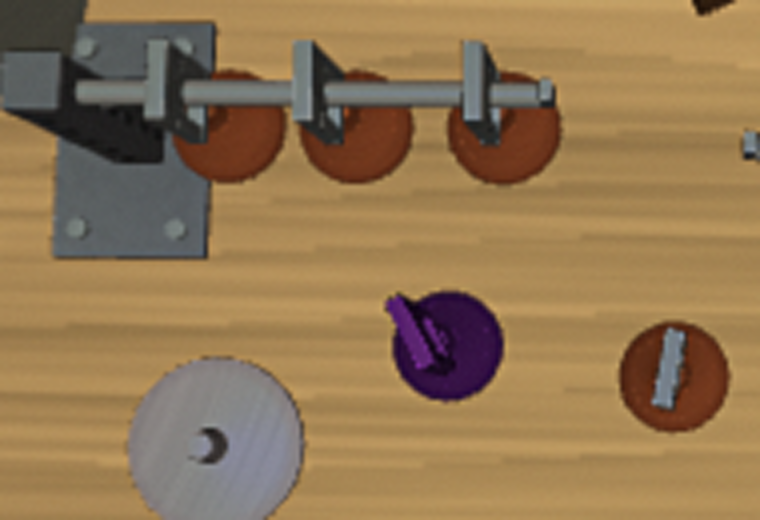

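View pics/cb.png

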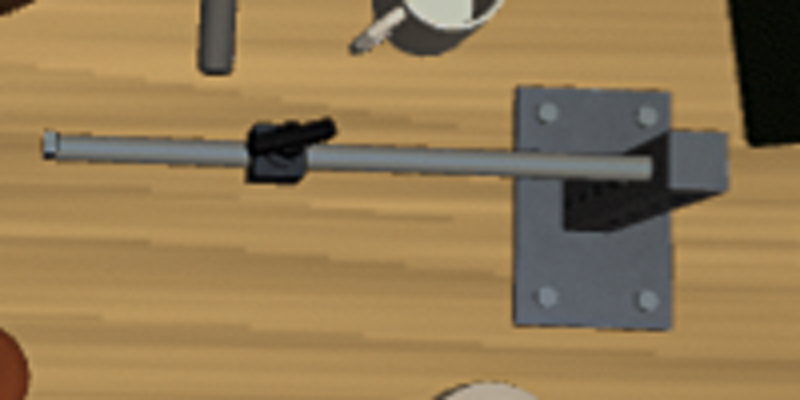

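View pics/cc.png

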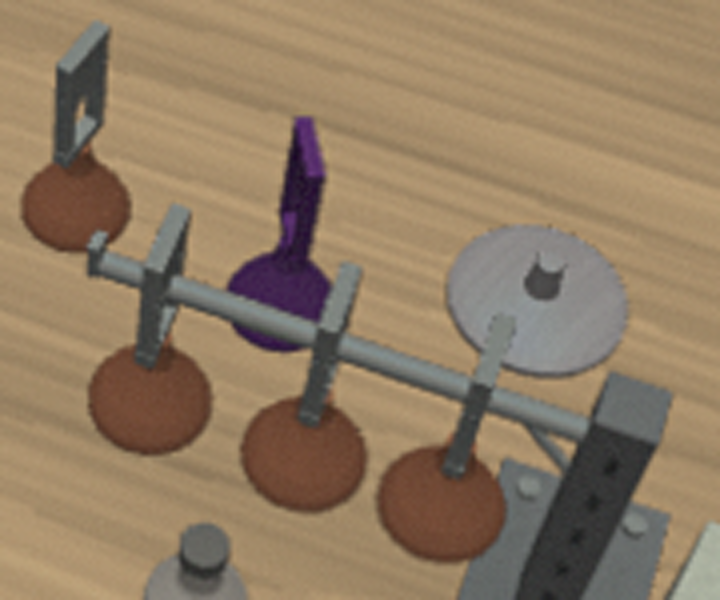

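View pics/cd.png

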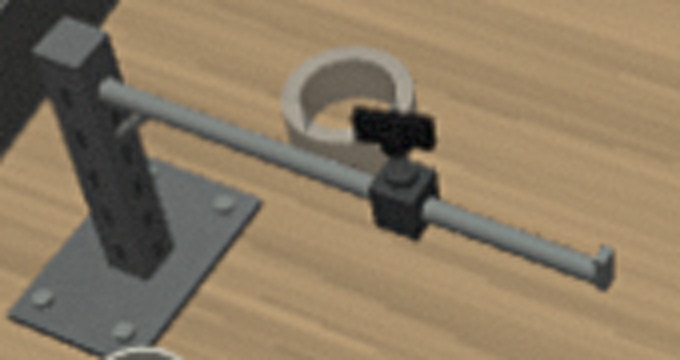

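```bash
python3 - <<'E'
from h import *
np.set_printoptions(precision=4,suppress=True)
im,c=load('top'); ims,cs=load('scene')
A=lambda x,y:[150+(x+.5)/4-.5,160+(y+.5)/4-.5]
B=lambda x,y:[325+(x+.5)/4-.5,160+(y+.5)/4-.5]
C=lambda x,y:[310+(x+.5)/4-.5,160+(y+.5)/4-.5]
D=lambda x,y:[140+(x+.5)/4-.5,130+(y+.5)/4-.5]
P=lambda l,uv,z:print(l,onz(c,[uv],z)[0])
P('A tube post',A(78,91),.2);P('A stop',A(546,91),.213);P('A tube near stop',A(530,94),.2)
for i,x in enumerate([157,303,475]): P('lampA%d'%i,A(x,80-i),.238)
P('l4a',A(675.5,329),.174);P('l4b',A(661,408),.174);P('l4rim',A(674,376),.006)
P('B stop',B(51,145),.213);P('B tube st',B(65,147),.2);P('B tube post',B(650,167),.2);P('B post',B(698,161),.23)
P('wing tip',B(335,128),.27);P('wing mid',B(293,139),.27);P('keeper nearL',B(247,155),.214);P('keeper R',B(306,155),.214)
# two-view checks
print('Astop',tri(c,A(546,91),cs,C(98,238)));print('Bstop',tri(c,B(51,145),cs,D(604,254)))
print('wingmid',tri(c,B(293,139),cs,D(394,120)))
for i,(x,u) in enumerate([((157,80),(503,328)),((303,79),(348,275)),((475,78),(180,215))]): print(tri(c,A(*x),cs,C(*u)))
print('l4',tri(c,A(668.5,369),cs,C(82,48)))
E
```

```text
A tube post [0.5974 0.3995 0.2   ]
A stop [0.6007 0.1113 0.213 ]
A tube near stop [0.601  0.1222 0.2   ]
lampA0 [0.5981 0.3396 0.238 ]
lampA1 [0.6004 0.2529 0.238 ]
lampA2 [0.603  0.1511 0.238 ]
l4a [0.4614 0.0308 0.174 ]
l4b [0.413  0.0385 0.174 ]
l4rim [0.4383 0.0347 0.006 ]
B stop [ 0.5703 -0.0127  0.213 ]
B tube st [ 0.5713 -0.0214  0.2   ]
B tube post [ 0.5664 -0.3746  0.2   ]
B post [ 0.566  -0.3929  0.23  ]
wing tip [ 0.5745 -0.173   0.27  ]
wing mid [ 0.5677 -0.1491  0.27  ]
keeper nearL [ 0.5665 -0.1299  0.214 ]
keeper R [ 0.5673 -0.1651  0.214 ]
Astop (array([0.601 , 0.1109, 0.2122]), np.float64(0.0009275645261529741))
Bstop (array([ 0.5711, -0.0133,  0.2097]), np.float64(0.0012681547988618394))
wingmid (array([ 0.5689, -0.1506,  0.2639]), np.float64(0.0011242516650809742))
(array([0.5952, 0.3377, 0.2509]), np.float64(0.0041038652197236515))
(array([0.5972, 0.2515, 0.2524]), np.float64(0.0037512125235577244))
(array([0.5987, 0.1526, 0.2542]), np.float64(0.00761236833156529))
l4 (array([0.4374, 0.0337, 0.1704]), np.float64(0.00200666880595435))
```

Check: both stop tops triangulate to z≈0.21, as given, and lamp_4's tab to 0.170 (given 0.174). Rail_a runs from y≈0.107 to 0.40 at x≈0.60, and rail_b from y≈-0.017 to -0.377 at x≈0.57. The keeper sits at y≈-0.149 with its wing at about 1.3 rad. I'll raise the arm and turn it now.

Call:
play_rows(series="60 0 0 -1.5 0 0 0;60 0 0 -1.5 0 0 -9.6;60 0 0 -1.5 0 0 -9.6;60 0 0 -1.5 0 0 -9.6;60 0 0 -1.5 0 0 -9.6;60 0 0 -1.5 0 0 -9.6;60 0 0 -1.5 0 0 -9.6;60 0 0 -1.5 0 0 -9.6;60 0 0 -1.5 0 0 -9.6;60 0 0 -1.5 0 0 -9.6;60 0 0 0 0 0 0", newtons=40)

```text
clock: 1.52
tcp_pos: [0.189, -0.5435, 0.4023]
orientation: [0.001, 0.605, 0.796, -0.001]
wrist_force: [-0.6, -0.3, -1.0]
finger_gap: 0.051
```

```bash
cat >> h.py <<'E'
np.set_printoptions(precision=4,suppress=True)
def go(tgt,yaw=None):
    s=get_state(); r=rot(); x=r.apply([1,0,0]); z=r.apply([0,0,1])
    y0=np.degrees(np.arctan2(x[1],x[0]))
    d=r.inv().apply(np.array(tgt)-s['tcp_pos'])*100
    print('clk %.2f'%s['clock'],'tcp',s['tcp_pos'],'yaw %.2f tilt %.2f'%(y0,np.degrees(np.arccos(-z[2]))),'gap %.4f'%s['finger_gap'],'F',s['wrist_force'],'shift cm',d, '' if yaw is None else 'turnz %.2f'%(-((yaw-y0+180)%360-180)))
E
python3 -c "
from h import *
go([.568,-.149,.40],106)"
```

```text
clk 1.52 tcp [ 0.189  -0.5435  0.4023] yaw 105.48 tilt 0.20 gap 0.0510 F [-0.5544 -0.287  -0.9837] shift cm [27.9043 47.0544  0.1228] turnz -0.52
```

Call:
play_rows(series="60 2.3 3.9 0 0 0 0;60 2.3 3.9 0 0 0 0;60 2.3 3.9 0 0 0 0;60 2.3 3.9 0 0 0 0;60 2.3 3.9 0 0 0 0;60 2.3 3.9 0 0 0 0;60 2.3 3.9 0 0 0 0;60 2.3 3.9 0 0 0 0;60 2.3 3.9 0 0 0 0;60 2.3 3.9 0 0 0 0;60 2.3 3.9 0 0 0 0;60 2.6 4.1 0 0 0 0")

```text
clock: 3.02
tcp_pos: [0.5674, -0.147, 0.4]
orientation: [-0.0, 0.606, 0.795, -0.0]
wrist_force: [0.8, -0.8, 0.2]
finger_gap: 0.051
```

Call:
play_rows(series="60 0 0 0 0 0 0;60 0 0 0 0 0 0")

```text
clock: 3.28
tcp_pos: [0.5665, -0.148, 0.3999]
orientation: [-0.0, 0.605, 0.796, -0.0]
wrist_force: [0.3, 0.1, 0.7]
finger_gap: 0.0511
```

```bash
python3 -c "
from h import *
snap('wrist','w1')
go([.568,-.149,.40],106)"
```

```text
clk 3.33 tcp [ 0.5662 -0.1485  0.4001] yaw 105.48 tilt 0.04 gap 0.0515 F [-0.1004 -0.5809  0.4428] shift cm [-0.0958  0.1589  0.0113] turnz -0.52
```

View pics/w1.png

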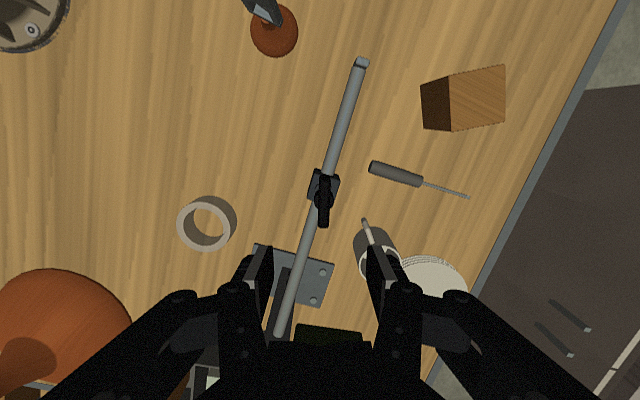

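The wrist view shows the wing as a dark bar near (323,200), with the stop at (361,63). I'll measure it in a crop.

```bash
python3 - <<'E'
from h import *
im,c=load('wrist')
a=cv2.resize(im[160:240,280:370],None,fx=7,fy=7,interpolation=cv2.INTER_CUBIC)
a=np.clip(a.astype(float)*2.2,0,255).astype(np.uint8)
cv2.imwrite('pics/ce.png',a[:,:,::-1])
E
```

```text
(no output)
```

View pics/ce.png

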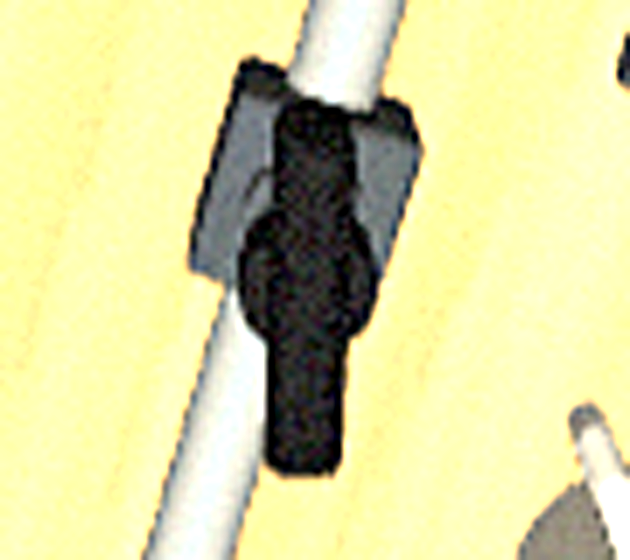

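```bash
python3 - <<'E'
from h import *
im,c=load('wrist')
E=lambda x,y:[280+(x+.5)/7-.5,160+(y+.5)/7-.5]
p=onz(c,[E(315,100),E(304,472),E(307,275)],.27)
print(p, np.linalg.norm(p[0]-p[1]),(p[0]+p[1])/2, np.degrees(np.arctan2(*(p[0]-p[1])[[1,0]])))
print('hub .24',onz(c,[E(307,275)],.24))
print('stop',onz(c,[[361,62]],.213),'tube',onz(c,[[322,200-60+0]],.2))
t,ct=load('top')
print(proj(ct,p))
E
```

```text
[[ 0.5641 -0.1213  0.27  ]
 [ 0.5768 -0.1716  0.27  ]
 [ 0.5696 -0.1443  0.27  ]] 0.05186321587623177 [ 0.5705 -0.1464  0.27  ] 104.19967017399844
hub .24 [[ 0.5723 -0.1525  0.24  ]]
stop [[ 0.5721 -0.0134  0.213 ]] tube [[ 0.5557 -0.0978  0.2   ]]
[[385.5995 195.6653]
 [407.7659 190.5906]
 [395.7577 193.5084]]
```

```bash
python3 -c "
from h import *
go([.5698,-.1478,.26],104.2)"
```

```text
clk 3.33 tcp [ 0.5662 -0.1485  0.4001] yaw 105.48 tilt 0.04 gap 0.0515 F [-0.1004 -0.5809  0.4428] shift cm [-0.0283  0.3735 14.0111] turnz 1.28
```

Call:
play_rows(series="60 0 0.35 2 0 0 1.3;60 0 0 2 0 0 0;60 0 0 2 0 0 0;60 0 0 2 0 0 0;60 0 0 2 0 0 0;60 0 0 2 0 0 0;60 0 0 2 0 0 0;60 0 0 0 0 0 0;0 0 0 0 0 0 0;0 0 0 0 0 0 0;0 0 0 0 0 0 0;0 0 0 0 0 0 0", newtons=40)

```text
clock: 4.82
tcp_pos: [0.5704, -0.1475, 0.2616]
orientation: [0.001, 0.614, 0.789, -0.0]
wrist_force: [-2.9, -0.9, 5.6]
finger_gap: 0.0102
```

```bash
python3 -c "
from h import *
snap('wrist','w2');snap('scene','s2')
go([.5698,-.1478,.26],180)"
```

```text
clk 4.92 tcp [ 0.5704 -0.1475  0.2615] yaw 104.27 tilt 0.12 gap 0.0103 F [-1.7025 -0.2742  5.9669] shift cm [-0.0175 -0.0643  0.1537] turnz -75.73
```

View pics/w2.png

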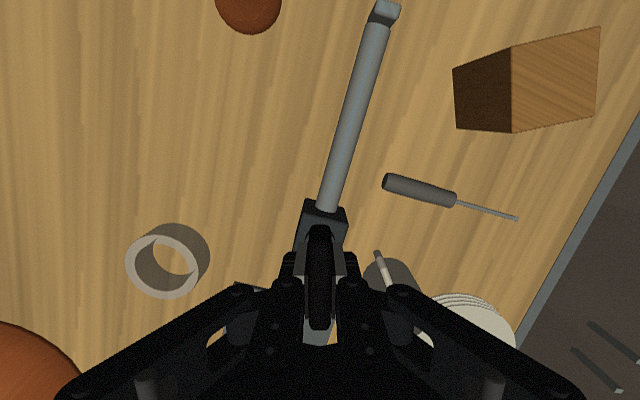

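The wing is gripped: gap 10 mm against 11 mm nominal. Now I'll turn it loose, counter-clockwise.

Call:
play_rows(series="0 0 0 0 0 0 -3;0 0 0 0 0 0 -5;0 0 0 0 0 0 -6;0 0 0 0 0 0 -6;0 0 0 0 0 0 -6;0 0 0 0 0 0 -6;0 0 0 0 0 0 -6;0 0 0 0 0 0 -6;0 0 0 0 0 0 -6;0 0 0 0 0 0 -6;0 0 0 0 0 0 -6;0 0 0 0 0 0 -4")

```text
clock: 6.42
tcp_pos: [0.5688, -0.1473, 0.2615]
orientation: [-0.001, 0.084, 0.996, -0.001]
wrist_force: [-6.9, -0.8, 8.3]
finger_gap: 0.01
```

```bash
python3 -c "
from h import *
snap('wrist','w3')
go([.5672,-.3330,.2615],180); print(get_state()['ft_torque'])"
```

```text
clk 6.47 tcp [ 0.5688 -0.1473  0.2615] yaw 170.53 tilt 0.10 gap 0.0105 F [-6.5396 -1.5832  8.1795] shift cm [ -2.8933 -18.3451   0.0186] turnz -9.47
[-0.0934  1.3004 -0.0126]
```

View pics/w3.png

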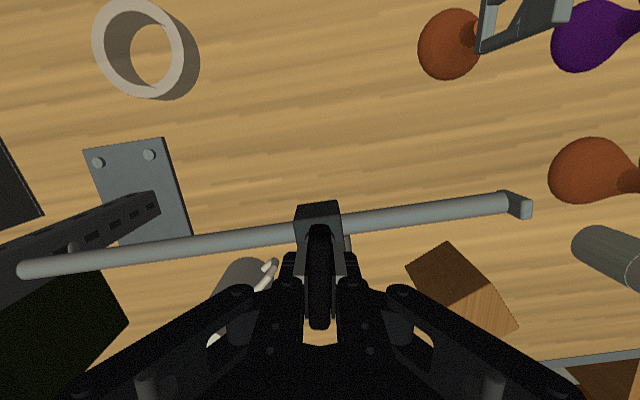

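Call:
play_rows(series="0 -0.1 -0.7 0 0 0 0;0 -0.23 -1.5 0 0 0 0;0 -0.23 -1.5 0 0 0 0;0 -0.23 -1.5 0 0 0 0;0 -0.23 -1.5 0 0 0 0;0 -0.23 -1.5 0 0 0 0;0 -0.23 -1.5 0 0 0 0;0 -0.23 -1.5 0 0 0 0;0 -0.23 -1.5 0 0 0 0;0 -0.23 -1.5 0 0 0 0;0 -0.23 -1.5 0 0 0 0;0 -0.2 -1.4 0 0 0 0")

```text
clock: 7.98
tcp_pos: [0.566, -0.3203, 0.2615]
orientation: [-0.0, 0.085, 0.996, -0.0]
wrist_force: [-3.8, 1.9, 7.8]
finger_gap: 0.01
```

Call:
play_rows(series="0 -0.1 -0.5 0 0 0 0;0 0 0 0 0 0 0;0 0 0 0 0 0 0")

```text
clock: 8.35
tcp_pos: [0.566, -0.3257, 0.2615]
orientation: [-0.0, 0.085, 0.996, -0.001]
wrist_force: [-6.1, -0.7, 7.0]
finger_gap: 0.0103
```

```bash
python3 -c "
from h import *
snap('top','t4')
go([.5672,-.3330,.2615],180); print(get_state()['ft_torque'])
im=load('top')[0][160:260,325:525]
cv2.imwrite('pics/cf.png',cv2.resize(im,None,fx=4,fy=4)[:,:,::-1])"
```

```text
clk 8.40 tcp [ 0.5659 -0.3257  0.2616] yaw 170.25 tilt 0.12 gap 0.0102 F [-4.6545 -0.5147  6.1634] shift cm [-0.2475 -0.698   0.0073] turnz -9.75
[-0.1177  1.0981  0.0822]
```

View pics/cf.png

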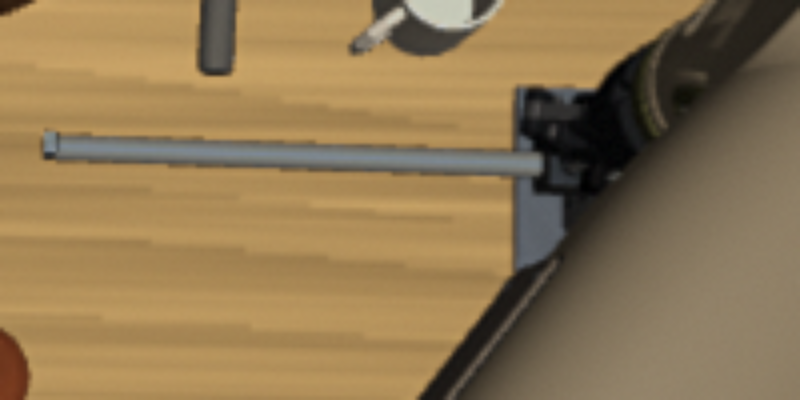

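Call:
play_rows(series="0 -0.05 -0.35 0 0 0 0;0 -0.05 -0.35 0 0 0 0;0 0 0 0 0 0 0;0 0 0 0 0 0 0")

```text
clock: 8.9
tcp_pos: [0.5659, -0.331, 0.2616]
orientation: [-0.001, 0.084, 0.996, 0.001]
wrist_force: [-4.1, 5.0, 7.9]
finger_gap: 0.0105
```

The keeper is against its end stop: force built to 5 N at TCP y=-0.331. That puts the rail_b origin at y≈-0.016, which agrees with the camera. I'll release and rise.

Call:
play_rows(series="0 0 0.1 0 0 0 0;35 0 0 0 0 0 0;35 0 0 0 0 0 0;35 0 0 0 0 0 0;35 0 0 -2 0 0 0;35 0 0 -4 0 0 0;50 0 0 -4 0 0 0;50 0 0 -3 0 0 -4.7;50 0 0 0 0 0 -5;50 0 0 0 0 0 0")

```text
clock: 10.15
tcp_pos: [0.5673, -0.3315, 0.3903]
orientation: [0.0, 0.001, 1.0, -0.0]
wrist_force: [-0.5, 0.4, -0.9]
finger_gap: 0.0427
```

```bash
python3 -c "
from h import *
go([.602,.151,.34],180.)"
```

```text
clk 10.15 tcp [ 0.5673 -0.3315  0.3903] yaw 179.93 tilt 0.03 gap 0.0427 F [-0.4812  0.3993 -0.8873] shift cm [-3.4155 48.2511  5.0156] turnz -0.07
```

Call:
play_rows(series="50 -0.3 2 0 0 0 0;50 -0.3 4.2 0 0 0 0;50 -0.3 4.2 0 0 0 0;50 -0.3 4.2 0 0 0 0;50 -0.3 4.2 0 0 0 0;50 -0.3 4.2 0 0 0 0;50 -0.3 4.2 0.3 0 0 0;50 -0.3 4.2 0.5 0 0 0;50 -0.3 4.2 0.5 0 0 0;50 -0.3 4.2 0.5 0 0 0;50 -0.2 4.2 0.5 0 0 0;50 -0.2 4.2 0.5 0 0 0")

```text
clock: 11.65
tcp_pos: [0.5999, 0.1533, 0.3617]
orientation: [-0.001, 0.0, 1.0, 0.0]
wrist_force: [1.0, -0.4, -0.5]
finger_gap: 0.0429
```

Call:
play_rows(series="50 0 0 0 0 0 0;50 0 0 0 0 0 0")

```text
clock: 11.9
tcp_pos: [0.6003, 0.1513, 0.362]
orientation: [-0.0, -0.0, 1.0, -0.0]
wrist_force: [0.2, -0.3, 1.0]
finger_gap: 0.0429
```

```bash
python3 -c "
from h import *
snap('wrist','w5')
go([.602,.151,.34],180.)"
```

```text
clk 11.95 tcp [0.6006 0.1506 0.3622] yaw 179.96 tilt 0.03 gap 0.0427 F [ 0.2135 -1.0283 -0.3347] shift cm [-0.1388  0.0366  2.2208] turnz -0.04
```

View pics/w5.png

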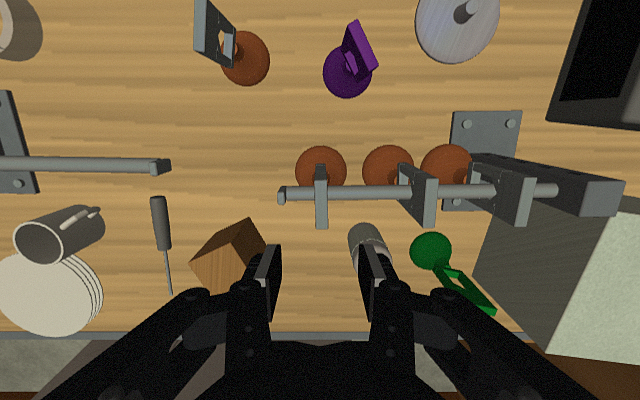

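The wrist view shows the nearest lamp's plate at (321,200) and the others at (418,195) and (513,195). Stop A is at (283,194) and stop B at (162,165). I'll enlarge it.

```bash
python3 - <<'E'
from h import *
im,c=load('wrist')
a=cv2.resize(im[140:240,270:400],None,fx=6,fy=6,interpolation=cv2.INTER_CUBIC)
cv2.imwrite('pics/cg.png',a[:,:,::-1])
E
```

```text
(no output)
```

View pics/cg.png

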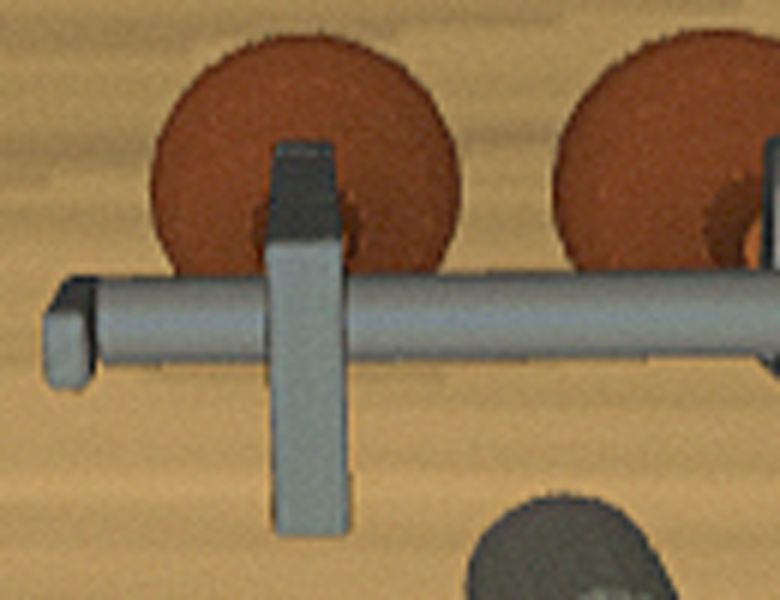

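```bash
python3 - <<'E'
from h import *
im,c=load('wrist')
E=lambda x,y:[270+(x+.5)/6-.5,140+(y+.5)/6-.5]
p=onz(c,[E(268,243),E(342,240),E(275,535),E(350,533)],.238)
print(p,p.mean(0)); print('stop',onz(c,[E(48,312),E(90,312),E(50,385),E(88,385)],.213))
q=p.mean(0)
go([q[0],q[1],.226],180)
E
```

```text
[[0.5789 0.1469 0.238 ]
 [0.5784 0.158  0.238 ]
 [0.6257 0.1479 0.238 ]
 [0.6253 0.1596 0.238 ]] [0.6021 0.1531 0.238 ]
stop [[0.596  0.1099 0.213 ]
 [0.596  0.1169 0.213 ]
 [0.6087 0.1097 0.213 ]
 [0.6087 0.1161 0.213 ]]
clk 11.95 tcp [0.6006 0.1506 0.3622] yaw 179.96 tilt 0.03 gap 0.0427 F [ 0.2135 -1.0283 -0.3347] shift cm [-0.1506  0.2505 13.6207] turnz -0.04
```

Call:
play_rows(series="50 -0.1 0.2 2 0 0 0;50 0 0 3 0 0 0;50 0 0 3 0 0 0;50 0 0 3 0 0 0;50 0 0 2.6 0 0 0;50 0 0 0 0 0 0;0 0 0 0 0 0 0;0 0 0 0 0 0 0;0 0 0 0 0 0 0;0 0 0 0 0 0 0;0 0 0 0 0 0 0", newtons=80)

```text
clock: 13.32
tcp_pos: [0.603, 0.1525, 0.2281]
orientation: [0.002, 0.0, 1.0, -0.0]
wrist_force: [-0.6, -1.5, 6.1]
finger_gap: 0.0108
```

Call:
play_rows(series="0 0 0 -0.6 0 0 0;0 0 0 -0.7 0 0 0;0 0 0 -0.7 0 0 0;0 0 0 -0.6 0 0 0;0 0 0 0 0 0 0;0 0 0 0 0 0 0")

```text
clock: 14.08
tcp_pos: [0.602, 0.1527, 0.2521]
orientation: [-0.0, 0.0, 1.0, -0.0]
wrist_force: [0.1, 0.2, -2.4]
finger_gap: 0.0108
```

```bash
python3 -c "
from h import *
snap('wrist','w6');snap('scene','s6')
cv2.imwrite('pics/s6c.png',cv2.resize(load('scene')[0][150:300,280:480],None,fx=3,fy=3)[:,:,::-1])
go([.571,.05,.252],180.)"
```

```text
clk 14.18 tcp [0.6019 0.1527 0.2519] yaw 179.98 tilt 0.04 gap 0.0106 F [-0.5075 -0.4018 -2.6216] shift cm [  3.0871 -10.2677  -0.0071] turnz -0.02
```

View pics/s6c.png

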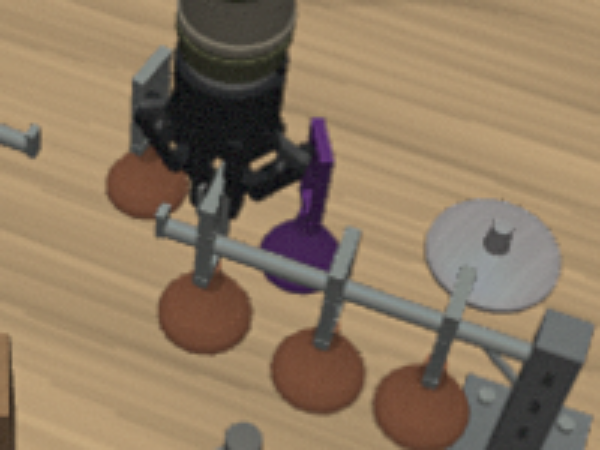

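View pics/w6.png

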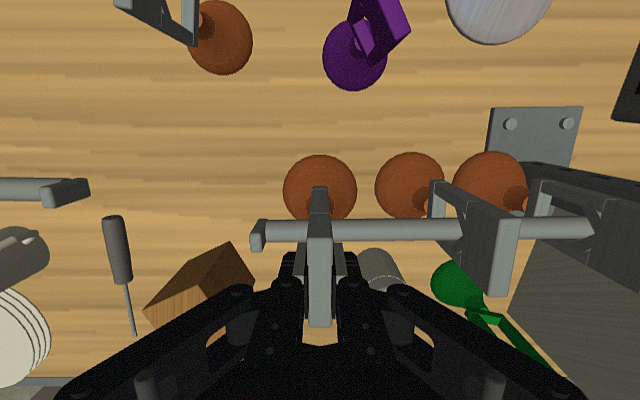

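The lamp is held (gap 10.6 mm, about 2.6 N) and lifted 24 mm. I'll move it off rail_a into the gap, then line it up with rail_b.

Call:
play_rows(series="0 0 -0.8 0 0 0 0;0 0 -1.5 0 0 0 0;0 0 -1.5 0 0 0 0;0 0 -1.5 0 0 0 0;0 0 -1.5 0 0 0 0;0 0 -1.5 0 0 0 0;0 0.4 -1.5 0 0 0 0;0 0.9 -0.8 0 0 0 0;0 0.9 0 0 0 0 0;0 0.8 0 0 0 0 0;0 0 0 0 0 0 0;0 0 0 0 0 0 0")

```text
clock: 15.68
tcp_pos: [0.5722, 0.0471, 0.2525]
orientation: [0.0, -0.0, 1.0, -0.0]
wrist_force: [-0.3, 0.8, -2.3]
finger_gap: 0.0107
```

```bash
python3 -c "
from h import *
snap('wrist','w7');snap('scene','s7')
cv2.imwrite('pics/s7c.png',cv2.resize(load('scene')[0][150:300,240:440],None,fx=3,fy=3)[:,:,::-1])
go([.5715,-.0,.252],180.)"
```

```text
clk 15.78 tcp [0.5723 0.047  0.2523] yaw -179.99 tilt 0.02 gap 0.0107 F [ 0.2116 -0.0173 -2.5651] shift cm [ 0.0848 -4.6975  0.0267] turnz 0.01
```

View pics/s7c.png

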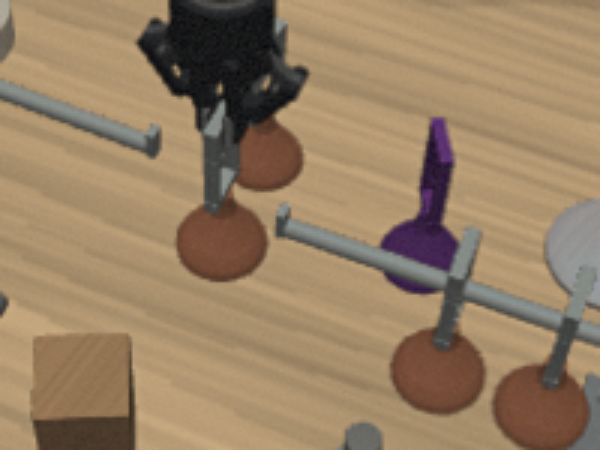

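View pics/w7.png

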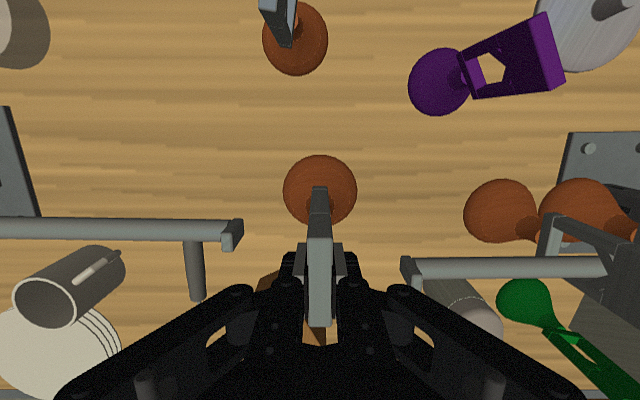

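Call:
play_rows(series="0 0.08 -0.8 0 0 0 0;0 0 -1.5 0 0 0 0;0 0 -1.5 0 0 0 0;0 0 -1.5 0 0 0 0;0 0 -1.5 0 0 0 0;0 0.02 -1.5 0 0 0 0;0 0.02 -1.5 0 0 0 0;0 0.03 -2 0 0 0 0;0 0.03 -2 0 0 0 0;0 0.03 -2 0 0 0 0;0 0.03 -2 0 0 0 0;0 0.03 -2 0 0 0 0")

```text
clock: 17.27
tcp_pos: [0.5693, -0.1527, 0.2523]
orientation: [0.0, 0.0, 1.0, -0.0]
wrist_force: [0.1, 0.5, -2.5]
finger_gap: 0.0108
```

```bash
python3 -c "
from h import *
snap('wrist','w8')
go([.568,-.288,.252],180.)"
```

```text
clk 17.32 tcp [ 0.5694 -0.1552  0.2522] yaw 179.86 tilt 0.13 gap 0.0107 F [ 1.5014 -0.8998 -2.1982] shift cm [  0.1059 -13.2797   0.0441] turnz -0.14
```

View pics/w8.png

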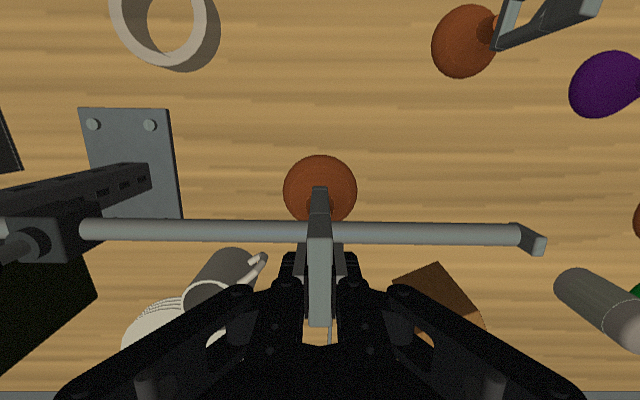

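Call:
play_rows(series="0 0.02 -1.5 0 0 0 0;0 0.02 -1.5 0 0 0 0;0 0.02 -1.5 0 0 0 0;0 0.02 -1.5 0 0 0 0;0 0.02 -1.5 0 0 0 0;0 0.02 -1.5 0 0 0 0;0 0.02 -1.5 0 0 0 0;0 0.02 -1.5 0 0 0 0;0 0 -1.5 0 0 0 0;0 0 0 0 0 0 0;0 0 0 0 0 0 0")

```text
clock: 18.7
tcp_pos: [0.5676, -0.2861, 0.2522]
orientation: [-0.0, 0.0, 1.0, 0.0]
wrist_force: [0.5, 0.4, -2.2]
finger_gap: 0.0105
```

```bash
python3 -c "
from h import *
snap('wrist','w9')
go([.568,-.288,.228],180.)"
```

```text
clk 18.75 tcp [ 0.5676 -0.2858  0.2523] yaw -180.00 tilt 0.02 gap 0.0105 F [ 0.0531 -1.4297 -2.6125] shift cm [-0.0365 -0.2194  2.4306] turnz 0.00
```

View pics/w9.png

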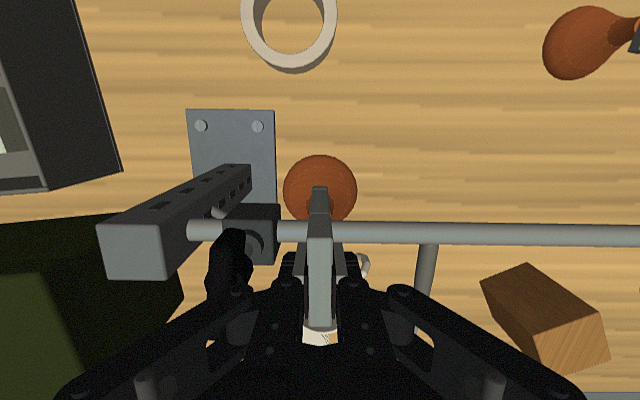

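The lamp is on rail_b, but the gripper's knuckle is close to the wing. I'll hang it about 20 mm further out, regrip 10 mm higher on the tab, and drag it the rest of the way.

Call:
play_rows(series="0 -0.02 1 0 0 0 0;0 -0.01 1 0 0 0 0;0 0 0 1 0 0 0;0 0 0 1 0 0 0;0 0 0 0.4 0 0 0;0 0 0 0 0 0 0;0 0 0 0 0 0 0")

```text
clock: 19.62
tcp_pos: [0.5691, -0.2665, 0.2286]
orientation: [0.001, 0.0, 1.0, -0.0]
wrist_force: [5.0, 0.3, -0.5]
finger_gap: 0.0105
```

```bash
python3 -c "
from h import *
go([.568,-.288,.228],180.)"
```

```text
clk 19.62 tcp [ 0.5691 -0.2665  0.2286] yaw 179.99 tilt 0.15 gap 0.0105 F [ 4.9692  0.3149 -0.5417] shift cm [ 0.1145 -2.1473  0.062 ] turnz -0.01
```

Call:
play_rows(series="0 0 0 0.05 0 0 0;25 0 0 0 0 0 0;25 0 0 0 0 0 0;25 0 0 -0.5 0 0 0;25 0 0 -0.5 0 0 0;25 -0.1 0 0 0 0 0;25 0 0 0 0 0 0;0 0 0 0 0 0 0;0 0 0 0 0 0 0;0 0 0 0 0 0 0;0 0 0 0 0 0 0;0 0 0 0 0 0 0")

```text
clock: 21.12
tcp_pos: [0.569, -0.2663, 0.2379]
orientation: [0.0, 0.0, 1.0, -0.0]
wrist_force: [0.8, 0.2, 3.7]
finger_gap: 0.0105
```

Call:
play_rows(series="0 0 0 -0.1 0 0 0;0 0 0 -0.1 0 0 0;0 0 0 0 0 0 0")

```text
clock: 21.5
tcp_pos: [0.5688, -0.2661, 0.2392]
orientation: [-0.0, 0.0, 1.0, 0.0]
wrist_force: [-0.5, 0.4, -2.4]
finger_gap: 0.0098
```

```bash
python3 -c "
from h import *
snap('wrist','w10')
go([.569,-.285,.238],180.)"
```

```text
clk 21.55 tcp [ 0.5688 -0.2662  0.2393] yaw 179.98 tilt 0.05 gap 0.0102 F [ 0.6779 -0.0862 -1.9596] shift cm [-0.02   -1.8846  0.1303] turnz -0.02
```

View pics/w10.png

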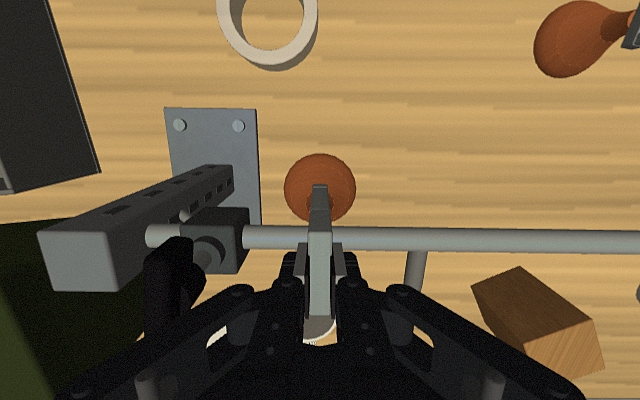

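Call:
play_rows(series="0 0 -0.4 0 0 0 0;0 0 -0.4 0 0 0 0;0 0 -0.4 0 0 0 0;0 0 -0.4 0 0 0 0;0 0 -0.2 0 0 0 0;0 0 0 0 0 0 0")

```text
clock: 22.3
tcp_pos: [0.5689, -0.2845, 0.2397]
orientation: [-0.0, 0.0, 1.0, -0.0]
wrist_force: [-0.6, -0.5, -1.8]
finger_gap: 0.0102
```

Call:
play_rows(series="0 0 0 0.2 0 0 0;0 0 0 0.05 0 0 0;22 0 0 0 0 0 0;22 0 0 0 0 0 0;22 0 0 -1 0 0 0;22 0 0 -1 0 0 0;22 0 0 -2 0 0 0;22 0 0 -3 0 0 0;50 0 0 -3 0 0 0;50 0 0 -3 0 0 0;50 0 0 0 0 0 0")

```text
clock: 23.68
tcp_pos: [0.5699, -0.2851, 0.3709]
orientation: [0.003, 0.0, 1.0, -0.002]
wrist_force: [-0.4, -0.6, 0.6]
finger_gap: 0.0425
```

```bash
python3 -c "
from h import *
snap('wrist','w11')
go([.602,.245,.34],180.)"
```

```text
clk 23.73 tcp [ 0.5696 -0.2849  0.3689] yaw 179.97 tilt 0.22 gap 0.0427 F [ 0.4925  0.0318 -0.6119] shift cm [-3.203  53.0007  2.7824] turnz -0.03
```

View pics/w11.png

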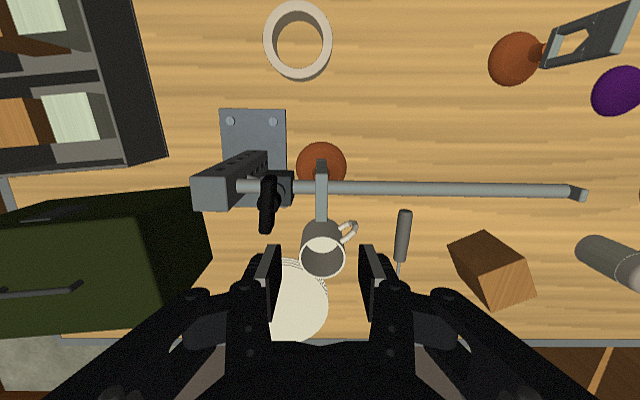

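The first shade hangs by the keeper: its plate is at (321,190). On to the second one.

Call:
play_rows(series="50 -0.2 2 0 0 0 0;50 -0.3 4.7 0 0 0 0;50 -0.3 4.7 0 0 0 0;50 -0.3 4.7 0 0 0 0;50 -0.3 4.7 0 0 0 0;50 -0.3 4.7 0 0 0 0;50 -0.3 4.7 0 0 0 0;50 -0.3 4.7 0 0 0 0;50 -0.2 4.7 0 0 0 0;50 -0.2 4.7 0 0 0 0;50 -0.2 4.7 0 0 0 0;50 -0.2 4.8 0 0 0 0")

```text
clock: 25.22
tcp_pos: [0.5988, 0.2561, 0.3662]
orientation: [-0.001, -0.0, 1.0, -0.0]
wrist_force: [1.0, -0.4, 0.3]
finger_gap: 0.0427
```

Call:
play_rows(series="50 0 0 0 0 0 0;50 0 0 0 0 0 0;50 0 0 0 0 0 0")

```text
clock: 25.6
tcp_pos: [0.5999, 0.2529, 0.3671]
orientation: [-0.0, 0.001, 1.0, -0.0]
wrist_force: [0.4, -0.5, -0.3]
finger_gap: 0.0424
```

```bash
python3 -c "
from h import *
im,c=snap('wrist')
cv2.imwrite('pics/w12c.png',cv2.resize(im[130:250,260:390],None,fx=5,fy=5,interpolation=cv2.INTER_CUBIC)[:,:,::-1])
go([.601,.253,.236],180.)"
```

```text
clk 25.65 tcp [0.6    0.2527 0.3673] yaw 179.90 tilt 0.02 gap 0.0426 F [ 0.4579 -0.275   1.086 ] shift cm [-0.1019  0.0369 13.1318] turnz -0.10
```

View pics/w12c.png

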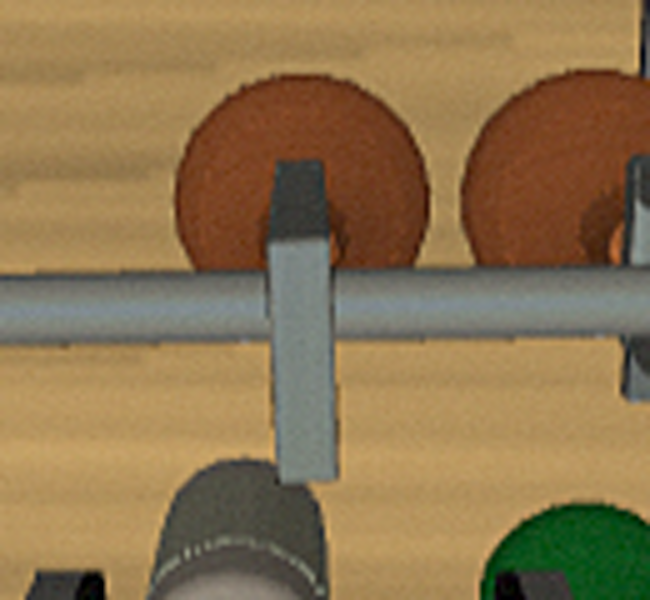

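```bash
python3 - <<'E'
from h import *
im,c=load('wrist')
E=lambda x,y:[260+(x+.5)/5-.5,130+(y+.5)/5-.5]
p=onz(c,[E(268,241),E(329,239),E(278,482),E(339,479)],.238)
print(p,p.mean(0)); q=p.mean(0)
go([q[0],q[1],.235],180)
E
```

```text
[[0.5774 0.2475 0.238 ]
 [0.5771 0.2586 0.238 ]
 [0.6245 0.2491 0.238 ]
 [0.6239 0.2608 0.238 ]] [0.6007 0.254  0.238 ]
clk 25.65 tcp [0.6    0.2527 0.3673] yaw 179.90 tilt 0.02 gap 0.0426 F [ 0.4579 -0.275   1.086 ] shift cm [-0.0726  0.1327 13.2318] turnz -0.10
```

Call:
play_rows(series="50 -0.07 0.13 2 0 0 0;50 0 0 3 0 0 0;50 0 0 3 0 0 0;50 0 0 3 0 0 0;50 0 0 2.2 0 0 0;50 0 0 0 0 0 0;0 0 0 0 0 0 0;0 0 0 0 0 0 0;0 0 0 0 0 0 0;0 0 0 0 0 0 0;0 0 0 0 0 0 0;0 0 0 0 0 0 0")

```text
clock: 27.15
tcp_pos: [0.6016, 0.2548, 0.2371]
orientation: [0.002, 0.0, 1.0, -0.0]
wrist_force: [-1.1, -1.3, 6.1]
finger_gap: 0.01
```

Call:
play_rows(series="0 0 0 -0.6 0 0 0;0 0 0 -0.7 0 0 0;0 0 0 -0.7 0 0 0;0 0 0 -0.6 0 0 0;0 0 0 0 0 0 0;0 0 0 0 0 0 0")

```text
clock: 27.9
tcp_pos: [0.6008, 0.255, 0.2611]
orientation: [-0.0, 0.0, 1.0, -0.0]
wrist_force: [0.2, -0.7, -2.3]
finger_gap: 0.0102
```

```bash
python3 -c "
from h import *
snap('wrist','w13')
go([.6015,.046,.26],180.)"
```

```text
clk 27.95 tcp [0.6007 0.255  0.2609] yaw 179.98 tilt 0.03 gap 0.0103 F [-0.3459 -0.6404 -1.8452] shift cm [ -0.0843 -20.8987   0.097 ] turnz -0.02
```

View pics/w13.png

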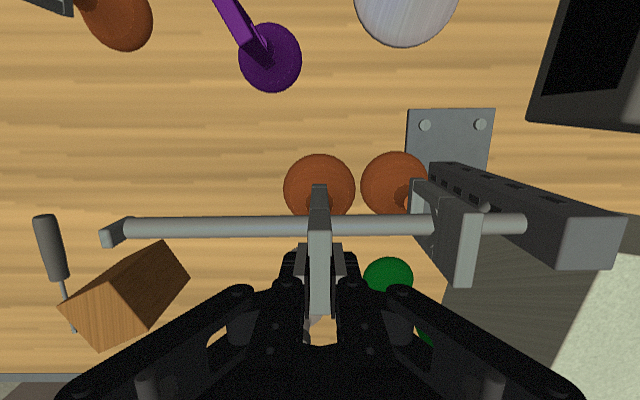

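Call:
play_rows(series="0 -0.01 -1 0 0 0 0;0 -0.02 -2 0 0 0 0;0 -0.02 -2 0 0 0 0;0 -0.02 -2 0 0 0 0;0 -0.02 -2 0 0 0 0;0 -0.02 -2 0 0 0 0;0 -0.01 -2 0 0 0 0;0 0 -1.7 0 0 0 0;0 0 -1.7 0 0 0 0;0 0 -1.7 0 0 0 0;0 0 -1.7 0 0 0 0;0 0 -1.1 0 0 0 0")

```text
clock: 29.45
tcp_pos: [0.602, 0.0448, 0.2613]
orientation: [0.0, 0.0, 1.0, -0.0]
wrist_force: [0.2, -0.0, -2.2]
finger_gap: 0.0102
```

Call:
play_rows(series="0 0.6 0 0 0 0 0;0 0.9 0 0 0 0 0;0 0.9 0 0 0 0 0;0 0.6 0 0 0 0 0;0 0 0 0 0 0 0;0 0 0 0 0 0 0")

```text
clock: 30.2
tcp_pos: [0.5722, 0.0461, 0.2614]
orientation: [0.0, 0.0, 1.0, -0.0]
wrist_force: [0.6, -0.9, -2.6]
finger_gap: 0.0102
```

```bash
python3 -c "
from h import *
snap('wrist','w14')
go([.572,-.0,.261],180.)"
```

```text
clk 30.25 tcp [0.5722 0.0461 0.2614] yaw 179.99 tilt 0.03 gap 0.0102 F [-0.0347  0.1478 -2.5298] shift cm [ 0.0239 -4.6085  0.0357] turnz -0.01
```

View pics/w14.png

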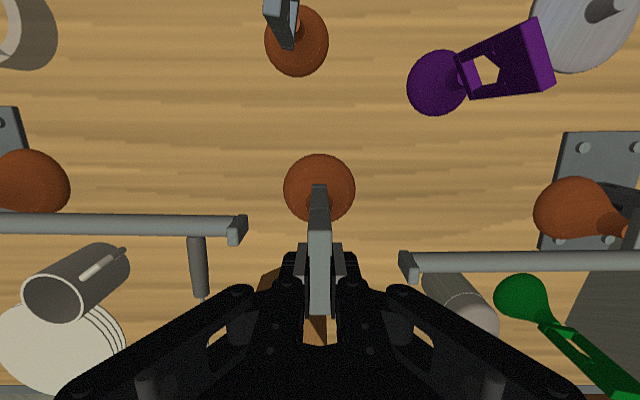

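Call:
play_rows(series="0 0.02 -1 0 0 0 0;0 0.02 -1.8 0 0 0 0;0 0.02 -1.8 0 0 0 0;0 0.02 -1.8 0 0 0 0;0 0.02 -1.8 0 0 0 0;0 0.02 -1.8 0 0 0 0;0 0.02 -2.5 0 0 0 0;0 0.02 -2.5 0 0 0 0;0 0.02 -2.5 0 0 0 0;0 0.02 -2.5 0 0 0 0;0 0.02 -2.5 0 0 0 0;0 0 -2.3 0 0 0 0")

```text
clock: 31.75
tcp_pos: [0.5695, -0.2036, 0.2613]
orientation: [0.0, 0.0, 1.0, -0.0]
wrist_force: [-0.2, 0.1, -1.6]
finger_gap: 0.0104
```

Call:
play_rows(series="0 0 0 0 0 0 0;0 0 0 0 0 0 0;0 0 0 0.6 0 0 0;0 0 0 0.9 0 0 0;0 0 0 0.9 0 0 0;0 0 0 0 0 0 0;0 0 0 0 0 0 0")

```text
clock: 32.62
tcp_pos: [0.5704, -0.2017, 0.2373]
orientation: [0.001, -0.0, 1.0, 0.0]
wrist_force: [3.3, 1.2, -1.2]
finger_gap: 0.0104
```

```bash
python3 -c "
from h import *
snap('wrist','w15')
go([.57,-.202,.237],180.)"
```

```text
clk 32.67 tcp [ 0.5703 -0.2017  0.2373] yaw -179.99 tilt 0.08 gap 0.0103 F [ 3.2805  0.3452 -0.8582] shift cm [ 0.0341 -0.029   0.0309] turnz 0.01
```

View pics/w15.png

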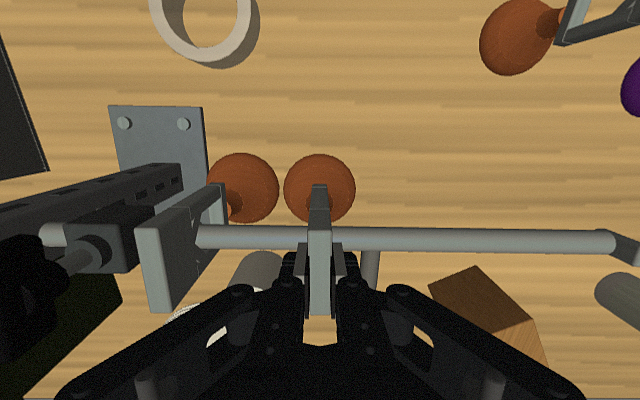

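Call:
play_rows(series="0 0 0 0.05 0 0 0;25 0 0 0 0 0 0;25 0 0 0 0 0 0;25 0 0 -1 0 0 0;25 0 0 -1 0 0 0;25 0 0 -2 0 0 0;50 0 0 -3 0 0 0;50 0 0 -3 0 0 0;50 0 2 -3 0 0 0;50 -0.3 4.5 0 0 0 0;50 -0.3 4.5 0 0 0 0;50 -0.3 4.5 0 0 0 0")

```text
clock: 34.17
tcp_pos: [0.5788, -0.0459, 0.3679]
orientation: [0.001, 0.0, 1.0, -0.0]
wrist_force: [0.6, 0.3, -0.1]
finger_gap: 0.0425
```

Call:
play_rows(series="50 -0.3 4.5 0 0 0 0;50 -0.3 4.5 0 0 0 0;50 -0.3 4.5 0 0 0 0;50 -0.3 4.5 0 0 0 0;50 -0.3 4.5 0 0 0 0;50 -0.3 4.5 0 0 0 0;50 -0.3 4.5 0 0 0 0;50 -0.2 4.5 0 0 0 0;50 0 2.8 0 0 0 0;50 0 0 0 0 0 0;50 0 0 0 0 0 0")

```text
clock: 35.55
tcp_pos: [0.6019, 0.3406, 0.3671]
orientation: [0.0, 0.0, 1.0, -0.0]
wrist_force: [-0.5, -0.1, -0.2]
finger_gap: 0.0424
```

```bash
python3 -c "
from h import *
im,c=snap('wrist')
snap('top','t16')
cv2.imwrite('pics/w16c.png',cv2.resize(im[130:250,260:390],None,fx=5,fy=5,interpolation=cv2.INTER_CUBIC)[:,:,::-1])
go([.6,.341,.236],180.)"
```

```text
clk 35.65 tcp [0.602  0.3399 0.3674] yaw 179.91 tilt 0.03 gap 0.0425 F [0.2645 0.2749 0.6386] shift cm [ 0.2125  0.1118 13.1368] turnz -0.09
```

View pics/w16c.png

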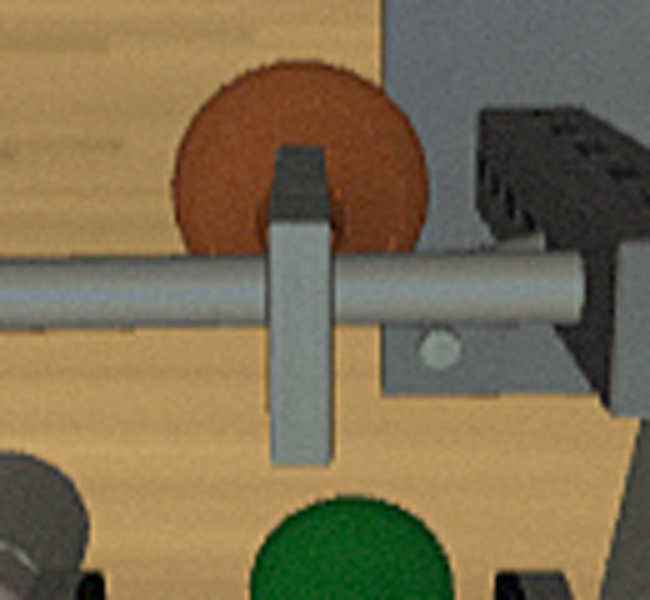

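View pics/t16.png

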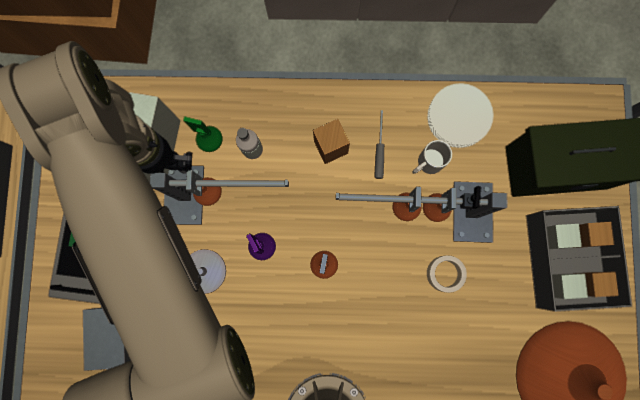

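Two shades hang on rail_b. The top view also shows that lamp_4 has been knocked, from (318,253) to (323,264), so I'll re-measure it later. Now the third one on rail_a.

```bash
python3 - <<'E'
from h import *
im,c=load('wrist')
E=lambda x,y:[260+(x+.5)/5-.5,130+(y+.5)/5-.5]
p=onz(c,[E(269,222),E(331,222),E(271,466),E(332,466)],.238)
print(p,p.mean(0)); q=p.mean(0)
go([q[0],q[1],.235],180)
E
```

```text
[[0.5761 0.3354 0.238 ]
 [0.5761 0.3466 0.238 ]
 [0.6234 0.3355 0.238 ]
 [0.6234 0.3471 0.238 ]] [0.5998 0.3411 0.238 ]
clk 35.65 tcp [0.602  0.3399 0.3674] yaw 179.91 tilt 0.03 gap 0.0425 F [0.2645 0.2749 0.6386] shift cm [ 0.2339  0.1261 13.2368] turnz -0.09
```

Call:
play_rows(series="50 0.22 0.13 2 0 0 0;50 0 0 3 0 0 0;50 0 0 3 0 0 0;50 0 0 3 0 0 0;50 0 0 2.2 0 0 0;50 0 0 0 0 0 0;0 0 0 0 0 0 0;0 0 0 0 0 0 0;0 0 0 0 0 0 0;0 0 0 0 0 0 0;0 0 0 0 0 0 0;0 0 0 0 0 0 0")

```text
clock: 37.15
tcp_pos: [0.6004, 0.3421, 0.2368]
orientation: [0.002, 0.0, 1.0, 0.0]
wrist_force: [-0.8, -2.4, 6.5]
finger_gap: 0.0107
```

Call:
play_rows(series="0 0 0 -0.6 0 0 0;0 0 0 -0.7 0 0 0;0 0 0 -0.7 0 0 0;0 0 0 -0.6 0 0 0;0 0 0 0 0 0 0;0 0 0 0 0 0 0")

```text
clock: 37.9
tcp_pos: [0.5996, 0.3423, 0.2605]
orientation: [-0.0, 0.0, 1.0, -0.0]
wrist_force: [-0.5, 0.8, -2.4]
finger_gap: 0.0102
```

```bash
python3 -c "
from h import *
snap('wrist','w17')
go([.6018,.046,.26],180.)"
```

```text
clk 37.95 tcp [0.5995 0.3423 0.2604] yaw 179.98 tilt 0.03 gap 0.0102 F [-0.0013 -0.2696 -1.9578] shift cm [ -0.2344 -29.6261   0.0481] turnz -0.02
```

View pics/w17.png

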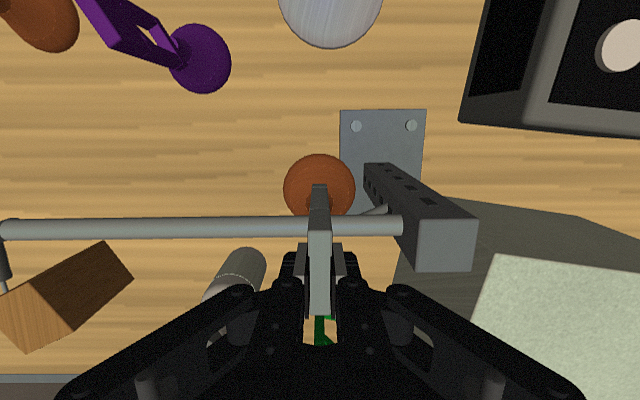

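Call:
play_rows(series="0 -0.02 -1 0 0 0 0;0 -0.02 -2.7 0 0 0 0;0 -0.03 -2.7 0 0 0 0;0 -0.03 -2.7 0 0 0 0;0 -0.03 -2.7 0 0 0 0;0 -0.03 -2.7 0 0 0 0;0 -0.03 -2.7 0 0 0 0;0 -0.03 -2.7 0 0 0 0;0 -0.01 -2.7 0 0 0 0;0 0 -2.5 0 0 0 0;0 0 -2.5 0 0 0 0;0 0 -2 0 0 0 0")

```text
clock: 39.45
tcp_pos: [0.6015, 0.0447, 0.2608]
orientation: [-0.0, 0.001, 1.0, -0.0]
wrist_force: [-0.2, 0.6, -2.2]
finger_gap: 0.0097
```

Call:
play_rows(series="0 0.5 0 0 0 0 0;0 0.9 0 0 0 0 0;0 0.9 0 0 0 0 0;0 0.6 0 0 0 0 0;0 0 0 0 0 0 0;0 0 0 0 0 0 0")

```text
clock: 40.2
tcp_pos: [0.5731, 0.0465, 0.2609]
orientation: [0.0, -0.0, 1.0, -0.0]
wrist_force: [0.4, -0.2, -2.5]
finger_gap: 0.0104
```

```bash
python3 -c "
from h import *
snap('wrist','w18')
go([.572,-.121,.261],180.)"
```

```text
clk 40.25 tcp [0.5731 0.0464 0.2608] yaw 180.00 tilt 0.03 gap 0.0102 F [-0.4158 -0.6065 -2.0226] shift cm [  0.1124 -16.7441  -0.0157] turnz -0.00
```

View pics/w18.png

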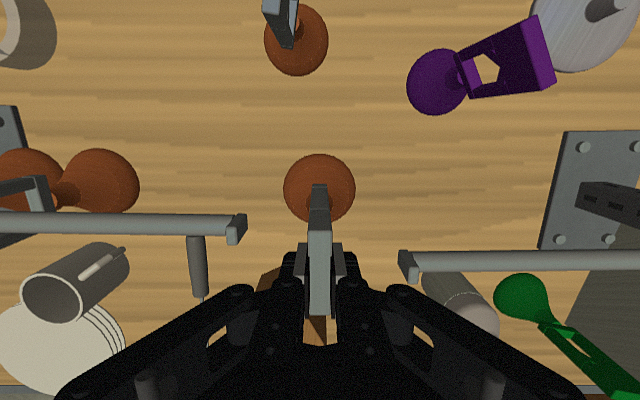

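Call:
play_rows(series="0 0.02 -0.8 0 0 0 0;0 0.02 -1.5 0 0 0 0;0 0.02 -1.5 0 0 0 0;0 0.02 -1.5 0 0 0 0;0 0.02 -1.5 0 0 0 0;0 0.02 -1.5 0 0 0 0;0 0.02 -1.7 0 0 0 0;0 0.02 -1.7 0 0 0 0;0 0.02 -1.7 0 0 0 0;0 0 -1.7 0 0 0 0;0 0 -1.6 0 0 0 0;0 0 0 0 0 0 0")

```text
clock: 41.75
tcp_pos: [0.5711, -0.122, 0.2606]
orientation: [-0.0, 0.001, 1.0, -0.0]
wrist_force: [-0.1, 0.7, -2.1]
finger_gap: 0.01
```

Call:
play_rows(series="0 0 0 0 0 0 0;0 0 0 0.6 0 0 0;0 0 0 0.9 0 0 0;0 0 0 0.9 0 0 0;0 0 0 0 0 0 0;0 0 0 0 0 0 0")

```text
clock: 42.5
tcp_pos: [0.5718, -0.1204, 0.2369]
orientation: [0.001, -0.0, 1.0, 0.0]
wrist_force: [3.3, 1.2, -0.7]
finger_gap: 0.0099
```

```bash
python3 -c "
from h import *
snap('wrist','w19')
go([.57,-.121,.237],180.)"
```

```text
clk 42.55 tcp [ 0.5718 -0.1204  0.2369] yaw -179.99 tilt 0.10 gap 0.0102 F [ 4.7988  1.211  -0.9604] shift cm [ 0.1789 -0.0586 -0.009 ] turnz 0.01
```

View pics/w19.png

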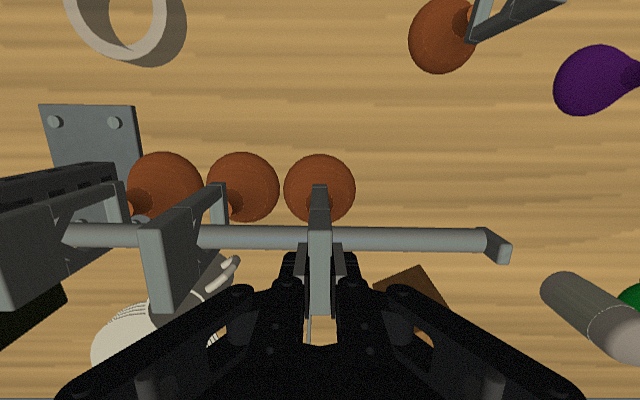

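The third shade is on. I'll release it, rise, and locate lamp_4 from the newest views.

Call:
play_rows(series="0 0 0 0.05 0 0 0;25 0 0 0 0 0 0;25 0 0 0 0 0 0;25 0 0 -1 0 0 0;25 0 0 -1 0 0 0;25 0 0 -2 0 0 0;55 0 0 -3 0 0 0;55 0 1 -3 0 0 0;55 0 2 0 0 0 0;55 0 2 0 0 0 0;55 0 0 0 0 0 0;55 0 0 0 0 0 0")

```text
clock: 44.05
tcp_pos: [0.5707, -0.0703, 0.3355]
orientation: [-0.001, -0.0, 1.0, -0.0]
wrist_force: [-0.2, -0.3, -0.9]
finger_gap: 0.047
```

```bash
python3 -c "
from h import *
im,c=snap('top')
cv2.imwrite('pics/c20.png',cv2.resize(im[180:300,250:450],None,fx=4,fy=4,interpolation=cv2.INTER_CUBIC)[:,:,::-1])
snap('wrist','w20')
go([.41,.03,.3])"
```

```text
clk 44.15 tcp [ 0.5709 -0.0709  0.3357] yaw 179.97 tilt 0.06 gap 0.0472 F [-0.0939  0.2189  0.0309] shift cm [16.0895 10.0806  3.583 ]
```

View pics/c20.png

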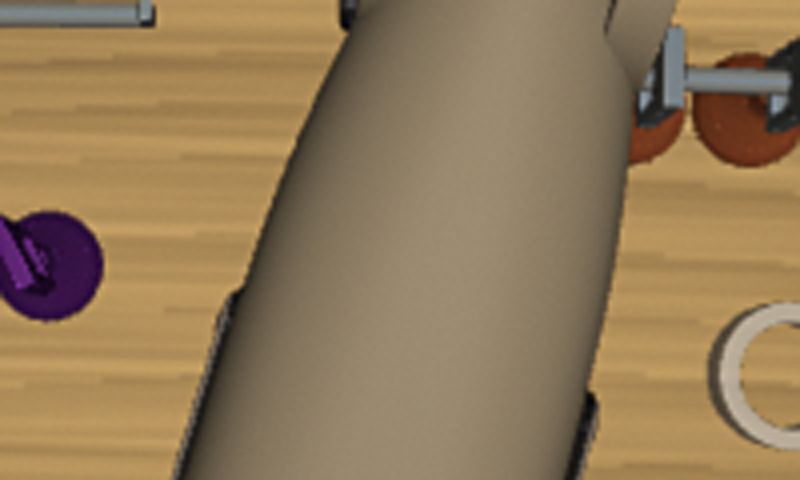

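View pics/w20.png

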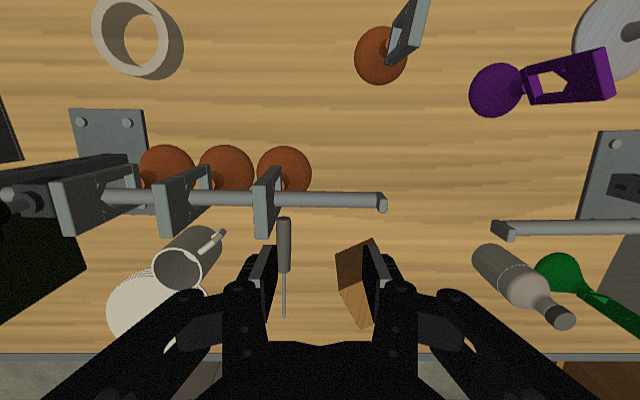

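```bash
python3 -c "
from h import *
im=cv2.imread('pics/t16.png')
cv2.imwrite('pics/c21.png',cv2.resize(im[235:295,285:365],None,fx=9,fy=9,interpolation=cv2.INTER_CUBIC))
im=cv2.imread('pics/w20.png')
cv2.imwrite('pics/c22.png',cv2.resize(im[0:95,340:440],None,fx=6,fy=6,interpolation=cv2.INTER_CUBIC))
"
```

```text
(no output)
```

View pics/c21.png

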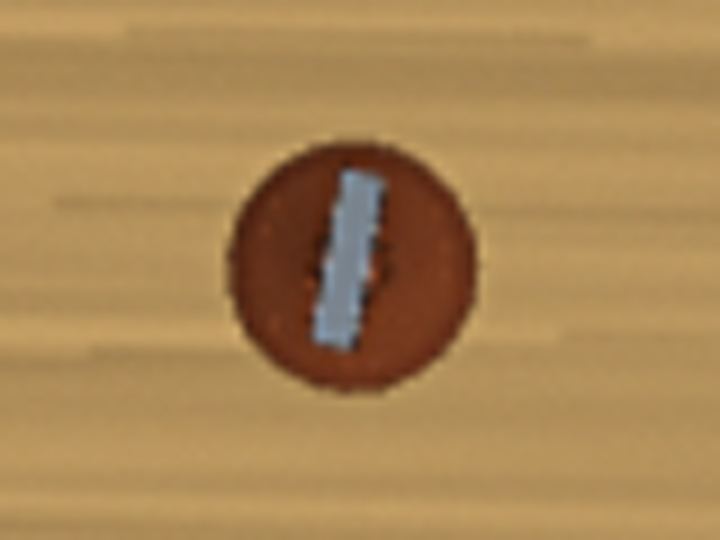

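View pics/c22.png

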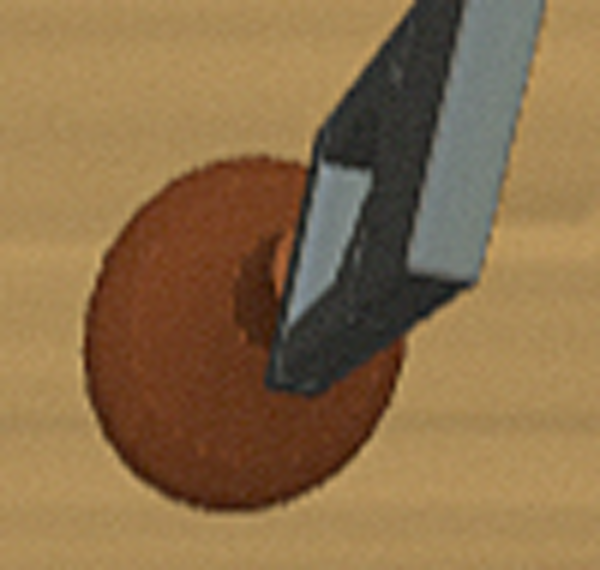

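The crop confirms it: copper shade, grey steel plate, standing upright. This is lamp_4, since the decoys are all purple or all green.

```bash
python3 - <<'E'
from h import *
_,c=load('top'); _,w=load('wrist')
T=lambda x,y:[285+(x+.5)/9-.5,235+(y+.5)/9-.5]
p=onz(c,[T(363,172),T(334,346)],.174); print(p,p.mean(0),np.linalg.norm(p[0]-p[1]),'ang',np.degrees(np.arctan2(*(p[0]-p[1])[[1,0]])),'rim',onz(c,[T(353,266)],.008))
W=lambda x,y:[340+(x+.5)/6-.5,0+(y+.5)/6-.5]
q=onz(w,[W(408,270),W(478,285)],.174);print('top near-edge from wrist',q,'rim',onz(w,[W(245,335)],.008))
m=p.mean(0)
go([m[0],m[1],.30],180)
E
```

```text
[[0.4329 0.0145 0.174 ]
 [0.3859 0.0213 0.174 ]] [0.4094 0.0179 0.174 ] 0.04756654898581021 ang -8.234009992743436 rim [[0.4094 0.0182 0.008 ]]
top near-edge from wrist [[0.433  0.0089 0.174 ]
 [0.435  0.0196 0.174 ]] rim [[0.4102 0.0174 0.008 ]]
clk 44.15 tcp [ 0.5709 -0.0709  0.3357] yaw 179.97 tilt 0.06 gap 0.0472 F [-0.0939  0.2189  0.0309] shift cm [16.1497  8.8704  3.5831] turnz -0.03
```

Call:
play_rows(series="55 1.5 0.9 0 0 0 0;55 3 1.6 0 0 0 0;55 3 1.6 0 0 0 0;55 3 1.6 0 0 0 0;55 3 1.6 0 0 0 0;55 2.65 1.57 0 0 0 0;55 0 0 0 0 0 9;55 0 0 2 0 0 0;55 0 0 2 0 0 0;55 0 0 2 0 0 0;55 0 0 0 0 0 0;55 0 0 0 0 0 0")

```text
clock: 45.65
tcp_pos: [0.4098, 0.0178, 0.2769]
orientation: [0.0, 0.079, 0.997, -0.0]
wrist_force: [-0.1, -0.0, 0.7]
finger_gap: 0.0471
```

```bash
python3 -c "
from h import *
snap('wrist','w23')
go([.4096,.0178,.172],171)"
```

```text
clk 45.70 tcp [0.41   0.0178 0.2772] yaw 170.96 tilt 0.08 gap 0.0470 F [-0.0956 -0.1241  0.3286] shift cm [ 0.0583 -0.0056 10.5151] turnz -0.04
```

View pics/w23.png

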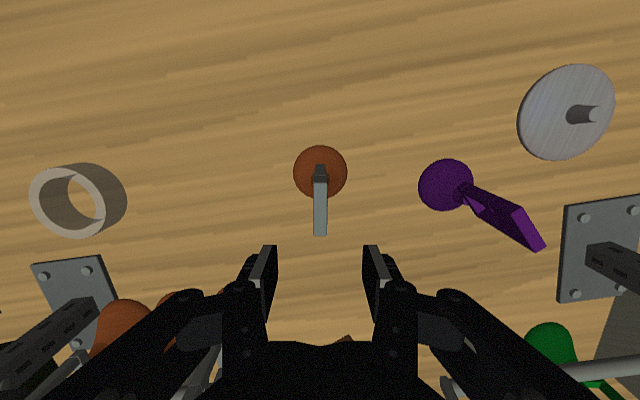

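The plate is centred between the fingers, at column 320. I'll descend and grip.

Call:
play_rows(series="55 0.05 0 2.5 0 0 0;55 0 0 2.5 0 0 0;55 0 0 2.5 0 0 0;55 0 0 2 0 0 0;55 0 0 1 0 0 0;55 0 0 0 0 0 0;0 0 0 0 0 0 0;0 0 0 0 0 0 0;0 0 0 0 0 0 0;0 0 0 0 0 0 0;0 0 0 0 0 0 0;0 0 0 0 0 0 0")

```text
clock: 47.2
tcp_pos: [0.4102, 0.0179, 0.1724]
orientation: [0.001, 0.079, 0.997, -0.0]
wrist_force: [1.1, -0.6, 6.3]
finger_gap: 0.0102
```

Call:
play_rows(series="0 0 0 -1 0 0 0;0 0 0 -2 0 0 0;0 0 0 -2 0 0 -3;0 0 0 -2 0 0 -3;0 0 0 -1.8 0 0 -3;0 0 0 0 0 0 0;0 0 0 0 0 0 0")

```text
clock: 48.08
tcp_pos: [0.4086, 0.0182, 0.2586]
orientation: [-0.001, 0.001, 1.0, 0.0]
wrist_force: [0.4, -0.1, -2.3]
finger_gap: 0.0105
```

```bash
python3 -c "
from h import *
snap('wrist','w24');snap('scene','s24')
cv2.imwrite('pics/s24c.png',cv2.resize(load('scene')[0][120:280,220:440],None,fx=3,fy=3)[:,:,::-1])
go([.4096,.0478,.261],180)"
```

```text
clk 48.17 tcp [0.4084 0.0182 0.2583] yaw 179.95 tilt 0.11 gap 0.0104 F [ 0.6389 -0.7047 -2.8739] shift cm [-0.1175  2.9568 -0.2701] turnz -0.05
```

View pics/w24.png

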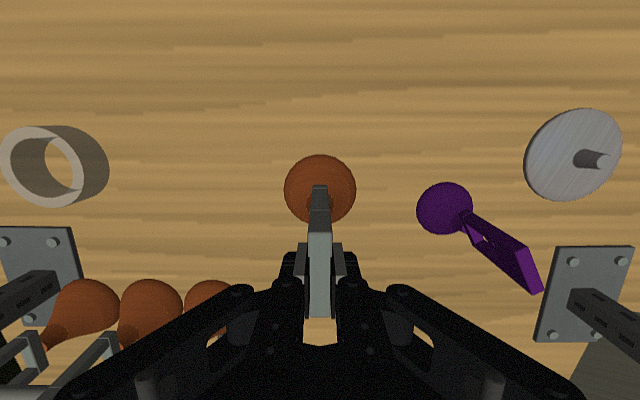

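View pics/s24c.png

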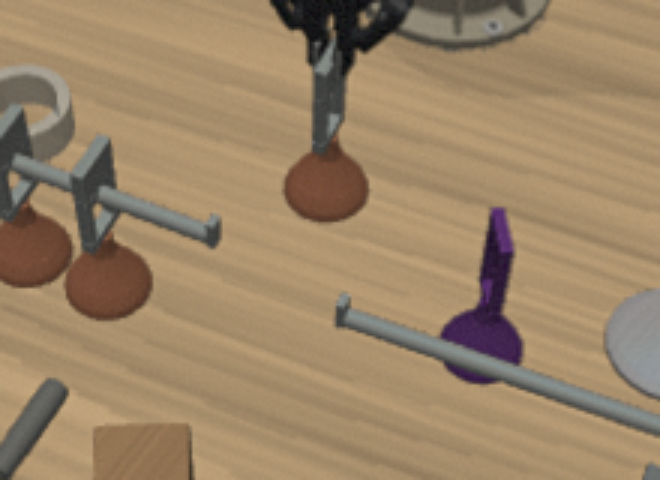

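Call:
play_rows(series="0 -0.6 0.4 -0.1 0 0 0;0 -1.6 0.5 -0.1 0 0 0;0 -1.8 0.5 -0.1 0 0 0;0 -1.8 0.5 0 0 0 0;0 -1.8 0.5 0 0 0 0;0 -1.8 0.5 0 0 0 0;0 -1.8 0 0 0 0 0;0 -1.8 0 0 0 0 0;0 -1.8 0 0 0 0 0;0 -1.5 0 0 0 0 0;0 0 0 0 0 0 0;0 0 0 0 0 0 0")

```text
clock: 49.68
tcp_pos: [0.5719, 0.0474, 0.2617]
orientation: [-0.001, 0.0, 1.0, 0.0]
wrist_force: [0.0, 0.1, -2.5]
finger_gap: 0.0106
```

```bash
python3 -c "
from h import *
snap('wrist','w25')
go([.573,-.04,.261],180)"
```

```text
clk 49.73 tcp [0.5717 0.0474 0.2619] yaw 180.00 tilt 0.05 gap 0.0102 F [-0.8579  0.2953 -1.9665] shift cm [-0.1289 -8.7353  0.0947] turnz -0.00
```

View pics/w25.png

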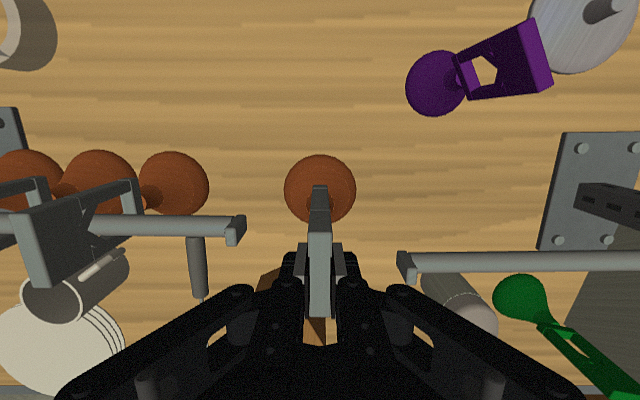

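Call:
play_rows(series="0 -0.13 -0.5 0 0 0 0;0 0 -1.2 0 0 0 0;0 0 -1.3 0 0 0 0;0 0 -1.3 0 0 0 0;0 0 -1.3 0 0 0 0;0 0 -1.3 0 0 0 0;0 0 -1.3 0 0 0 0;0 0 -0.4 0 0 0 0;0 0 0 0 0 0 0;0 0 0 0 0 0 0")

```text
clock: 50.98
tcp_pos: [0.5733, -0.0386, 0.2623]
orientation: [-0.0, -0.0, 1.0, 0.0]
wrist_force: [0.2, 0.2, -2.5]
finger_gap: 0.0104
```

```bash
python3 -c "
from h import *
snap('wrist','w26');snap('scene','s26')
cv2.imwrite('pics/s26c.png',cv2.resize(load('scene')[0][120:280,160:380],None,fx=3,fy=3)[:,:,::-1])
go([.573,-.04,.237],180)"
```

```text
clk 51.08 tcp [ 0.5733 -0.0384  0.2623] yaw -179.98 tilt 0.00 gap 0.0104 F [-0.2794  0.7127 -2.6468] shift cm [ 0.0333 -0.1558  2.5286] turnz 0.02
```

View pics/w26.png

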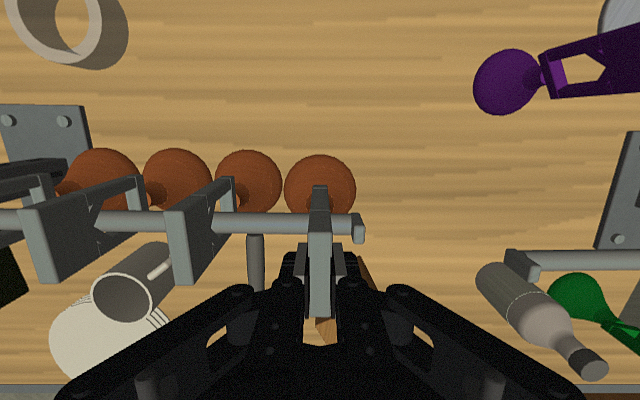

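View pics/s26c.png

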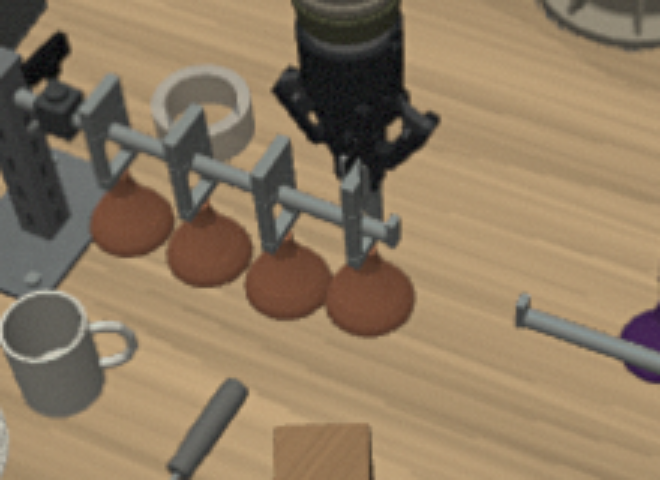

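Call:
play_rows(series="0 0 0 0.6 0 0 0;0 0 0 0.9 0 0 0;0 0 0 0.8 0 0 0;0 0 0 0.2 0 0 0;0 0 0 0 0 0 0;0 0 0 0 0 0 0")

```text
clock: 51.82
tcp_pos: [0.5736, -0.039, 0.2375]
orientation: [0.0, 0.0, 1.0, -0.0]
wrist_force: [0.3, 0.6, -1.3]
finger_gap: 0.0101
```

```bash
python3 -c "
from h import *
snap('wrist','w27')
go([.573,-.04,.237],180)"
```

```text
clk 51.88 tcp [ 0.5736 -0.039   0.2376] yaw 179.98 tilt 0.04 gap 0.0101 F [ 0.4642  0.1378 -1.9695] shift cm [ 0.0569 -0.0986  0.0563] turnz -0.02
```

View pics/w27.png

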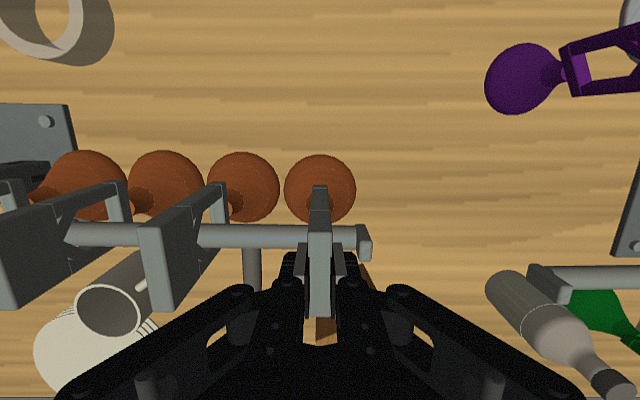

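Call:
play_rows(series="0 0 0 0.1 0 0 0;0 0 0 0.05 0 0 0;0 0 0 0 0 0 0;25 0 0 0 0 0 0;25 0 0 0 0 0 0;25 0 0 0 0 0 0;25 0 0 -1 0 0 0;25 0 0 -1 0 0 0;25 0 0 -2 0 0 0;50 0 0 -3 0 0 0;50 0 0 -3 0 0 0;50 0 0 -3 0 0 0")

```text
clock: 53.38
tcp_pos: [0.5734, -0.0389, 0.3678]
orientation: [0.001, 0.0, 1.0, -0.0]
wrist_force: [0.4, 0.4, -0.3]
finger_gap: 0.0425
```

```bash
python3 -c "
from h import *
snap('wrist','w28');snap('scene','s28')
cv2.imwrite('pics/s28c.png',cv2.resize(load('scene')[0][120:280,130:350],None,fx=3,fy=3)[:,:,::-1])
go([.567,-.331,.38],170.5)"
```

```text
clk 53.48 tcp [ 0.5745 -0.0391  0.3703] yaw 179.98 tilt 0.41 gap 0.0427 F [ 0.7552 -0.2275  1.7016] shift cm [  0.7343 -29.1885  -0.9272] turnz 9.48
```

View pics/s28c.png

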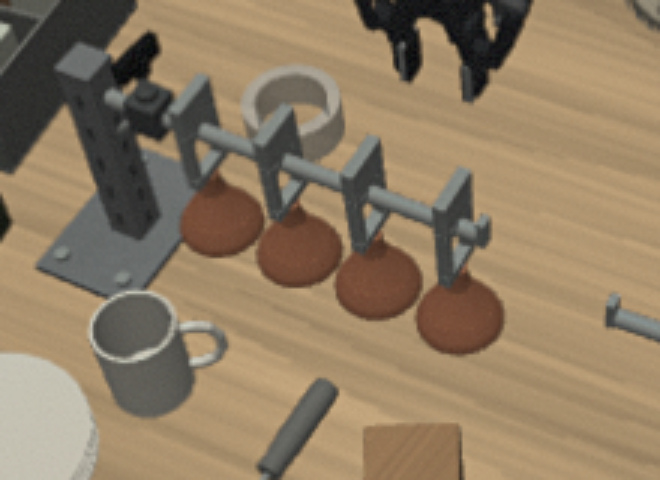

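View pics/w28.png

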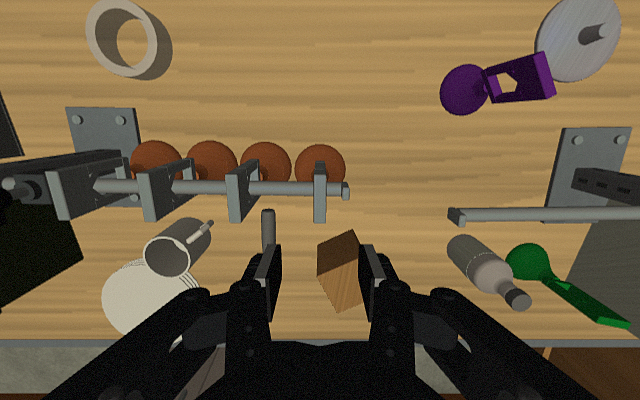

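All four hang on rail_b. Back to the keeper.

Call:
play_rows(series="45 0.04 -1.5 0 0 0 0;45 0.04 -3 0 0 0 0;45 0.04 -3 0 0 0 0;45 0.04 -3 0 0 0 0;45 0.04 -3 0 0 0 0;45 0.04 -3 0 0 0 0;45 0.04 -3 0 0 0 0;45 0.04 -3 0 0 0 0;45 0.04 -3 0 0 0 0;45 0 -2.5 0 0 0 9.5;45 0 0 0 0 0 0;45 0 0 0 0 0 0")

```text
clock: 54.98
tcp_pos: [0.5692, -0.3189, 0.3648]
orientation: [-0.001, 0.082, 0.997, 0.001]
wrist_force: [0.1, 0.3, -0.8]
finger_gap: 0.0384
```

```bash
python3 -c "
from h import *
im,c=snap('wrist','w29')
cv2.imwrite('pics/w29c.png',np.clip(cv2.resize(im[130:250,230:380],None,fx=5,fy=5,interpolation=cv2.INTER_CUBIC).astype(float)*1.8,0,255).astype(np.uint8)[:,:,::-1])
go([.568,-.331,.264],170.5)"
```

```text
clk 55.02 tcp [ 0.5693 -0.3185  0.3653] yaw 170.57 tilt 0.07 gap 0.0386 F [-0.5043 -0.343   0.1517] shift cm [-0.0835 -1.2612 10.1264] turnz 0.07
```

View pics/w29c.png

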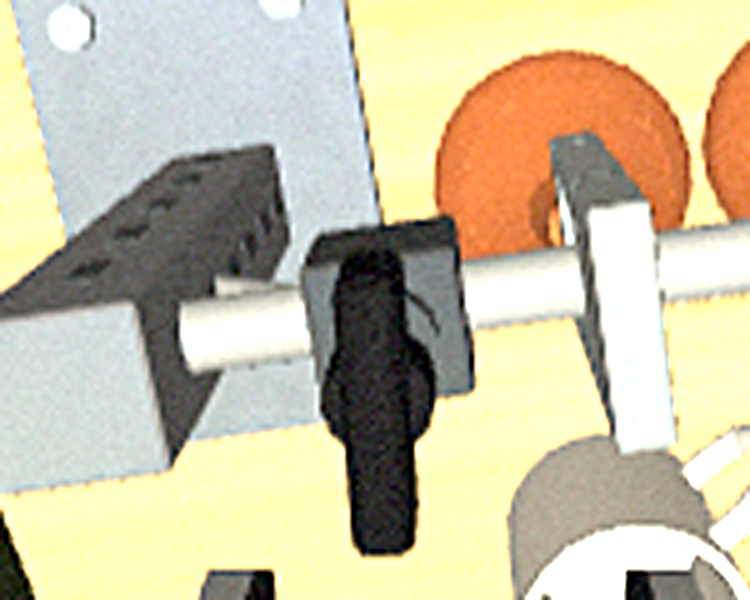

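```bash
python3 - <<'E'
from h import *
im,c=load('wrist')
E=lambda x,y:[230+(x+.5)/5-.5,130+(y+.5)/5-.5]
p=onz(c,[E(590,207),E(650,204),E(618,450),E(675,445)],.238); print(p,p.mean(0))
w=onz(c,[E(370,248),E(384,555)],.27); print(w,w.mean(0),np.linalg.norm(w[0]-w[1]),np.degrees(np.arctan2(*(w[0]-w[1])[[1,0]])))
k=onz(c,[E(308,275),E(460,248),E(472,390)],.214); print('keeper',k)
m=w.mean(0)
go([m[0],m[1],.264],170.5)
E
```

```text
[[ 0.5445 -0.2888  0.238 ]
 [ 0.5457 -0.2781  0.238 ]
 [ 0.5913 -0.2898  0.238 ]
 [ 0.592  -0.2791  0.238 ]] [ 0.5684 -0.2839  0.238 ]
[[ 0.539  -0.3261  0.27  ]
 [ 0.5912 -0.3333  0.27  ]] [ 0.5651 -0.3297  0.27  ] 0.05269409845915981 172.2242162233513
keeper [[ 0.5536 -0.3443  0.214 ]
 [ 0.5531 -0.3136  0.214 ]
 [ 0.5827 -0.3159  0.214 ]]
clk 55.02 tcp [ 0.5693 -0.3185  0.3653] yaw 170.57 tilt 0.07 gap 0.0386 F [-0.5043 -0.343   0.1517] shift cm [ 0.2237 -1.18   10.1268] turnz 0.07
```

Call:
play_rows(series="45 0.1 -1.2 2 0 0 0;45 0 0 2 0 0 0;45 0 0 2 0 0 0;45 0 0 2 0 0 0;45 0 0 1.6 0 0 0;45 0 0 0.5 0 0 0;45 0 0 0 0 0 0;0 0 0 0 0 0 0;0 0 0 0 0 0 0;0 0 0 0 0 0 0;0 0 0 0 0 0 0;0 0 0 0 0 0 0", newtons=40)

```text
clock: 56.52
tcp_pos: [0.5671, -0.3308, 0.2658]
orientation: [0.001, 0.083, 0.997, -0.0]
wrist_force: [-0.2, 0.2, 4.7]
finger_gap: 0.0103
```

```bash
python3 -c "
from h import *
go([.5688,-.3095,.264],170.5)
snap('wrist','w30')"
```

```text
clk 56.52 tcp [ 0.5671 -0.3308  0.2658] yaw 170.49 tilt 0.11 gap 0.0103 F [-0.1984  0.1547  4.6875] shift cm [0.1839 2.128  0.1825] turnz -0.01
```

View pics/w30.png

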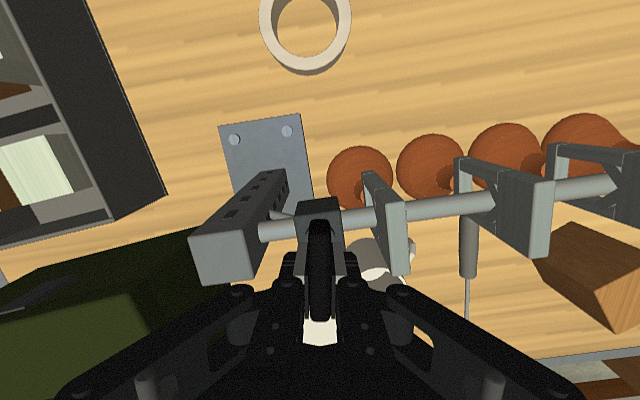

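Call:
play_rows(series="0 0.04 0.3 0 0 0 0;0 0.06 0.4 0 0 0 0;0 0.06 0.4 0 0 0 0;0 0.06 0.4 0 0 0 0;0 0.06 0.3 0 0 0 0;0 0.03 0.2 0 0 0 0;0 0 0 0 0 0 0;0 0 0 0 0 0 0")

```text
clock: 57.58
tcp_pos: [0.5674, -0.3106, 0.2659]
orientation: [0.001, 0.083, 0.997, -0.001]
wrist_force: [0.2, 0.1, 5.2]
finger_gap: 0.0102
```

```bash
python3 -c "
from h import *
go([.5688,-.3095,.264],170.5)
im,c=snap('wrist','w31')
cv2.imwrite('pics/w31c.png',np.clip(cv2.resize(im[150:300,250:430],None,fx=4,fy=4,interpolation=cv2.INTER_CUBIC).astype(float)*1.8,0,255).astype(np.uint8)[:,:,::-1])"
```

```text
clk 57.58 tcp [ 0.5674 -0.3106  0.2659] yaw 170.48 tilt 0.13 gap 0.0102 F [0.2156 0.0556 5.1794] shift cm [-0.1175  0.1346  0.1875] turnz -0.02
```

View pics/w31c.png

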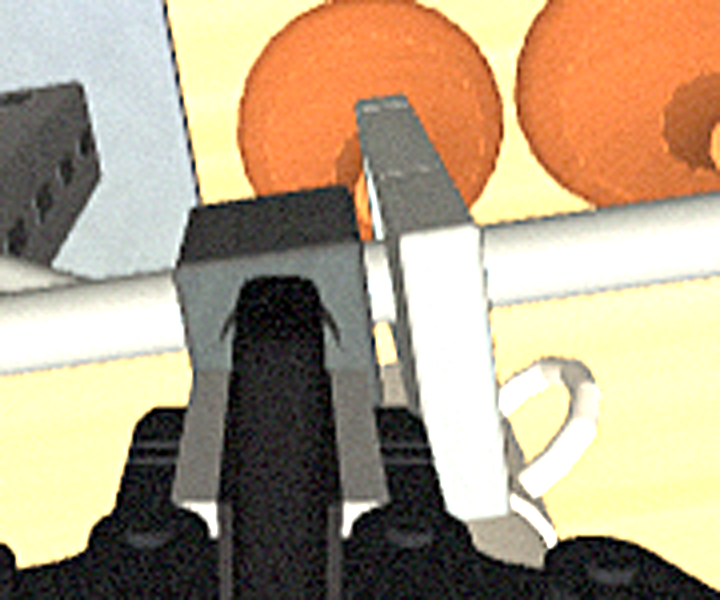

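The gap is about 4–5 mm (26.6 mm centre to centre). Now I'll tighten, clockwise.

Call:
play_rows(series="0 0 0 0 0 0 4;0 0 0 0 0 0 6;0 0 0 0 0 0 6;0 0 0 0 0 0 6;0 0 0 0 0 0 6;0 0 0 0 0 0 6;0 0 0 0 0 0 6;0 0 0 0 0 0 6;0 0 0 0 0 0 6;0 0 0 0 0 0 5;0 0 0 0 0 0 5;0 0 0 0 0 0 5")

```text
clock: 59.12
tcp_pos: [0.568, -0.3105, 0.2659]
orientation: [0.001, 0.62, 0.784, 0.001]
wrist_force: [1.5, 0.7, 5.0]
finger_gap: 0.01
```

Call:
play_rows(series="0 0 0 0 0 0 3;0 0 0 0 0 0 2;0 0 0 0 0 0 0;0 0 0 0 0 0 0")

```text
clock: 59.62
tcp_pos: [0.5681, -0.3105, 0.2659]
orientation: [0.002, 0.653, 0.758, 0.001]
wrist_force: [2.6, 1.3, 5.5]
finger_gap: 0.0101
```

```bash
python3 -c "
from h import *
go([.5688,-.3095,.264],100)
print(get_state()['ft_torque'])
im,c=snap('wrist','w32')"
```

```text
clk 59.62 tcp [ 0.5681 -0.3105  0.2659] yaw 98.49 tilt 0.19 gap 0.0101 F [2.5696 1.28   5.5012] shift cm [0.0896 0.0875 0.1872] turnz -1.51
[ 0.1594 -0.5158 -0.0928]
```

View pics/w32.png

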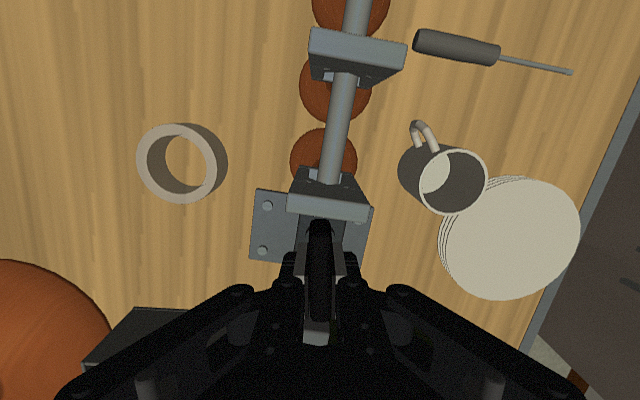

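The wing is at yaw 98.5°, about 1.41 rad. Releasing and rising.

Call:
play_rows(series="30 0 0 0 0 0 0;30 0 0 0 0 0 0;30 0 0 0 0 0 0;30 0 0 -1 0 0 0;30 0 0 -2 0 0 0;40 0 0 -3 0 0 0;40 0 0 -4 0 0 0;40 0 0 -2 0 0 0;40 0 0 0 0 0 0;40 0 0 0 0 0 0")

```text
clock: 60.92
tcp_pos: [0.5669, -0.3103, 0.3839]
orientation: [-0.0, 0.653, 0.757, -0.0]
wrist_force: [0.3, -0.2, -1.2]
finger_gap: 0.0344
```

```bash
python3 -c "
from h import *
go([.5688,-.3095,.264],100)
im,c=snap('wrist','w33')
cv2.imwrite('pics/w33c.png',np.clip(cv2.resize(im[100:240,260:400],None,fx=5,fy=5,interpolation=cv2.INTER_CUBIC).astype(float)*1.8,0,255).astype(np.uint8)[:,:,::-1])"
```

```text
clk 60.92 tcp [ 0.5669 -0.3103  0.3839] yaw 98.48 tilt 0.05 gap 0.0344 F [ 0.276  -0.2108 -1.2133] shift cm [ 0.0457  0.2121 11.994 ] turnz -1.52
```

View pics/w33c.png

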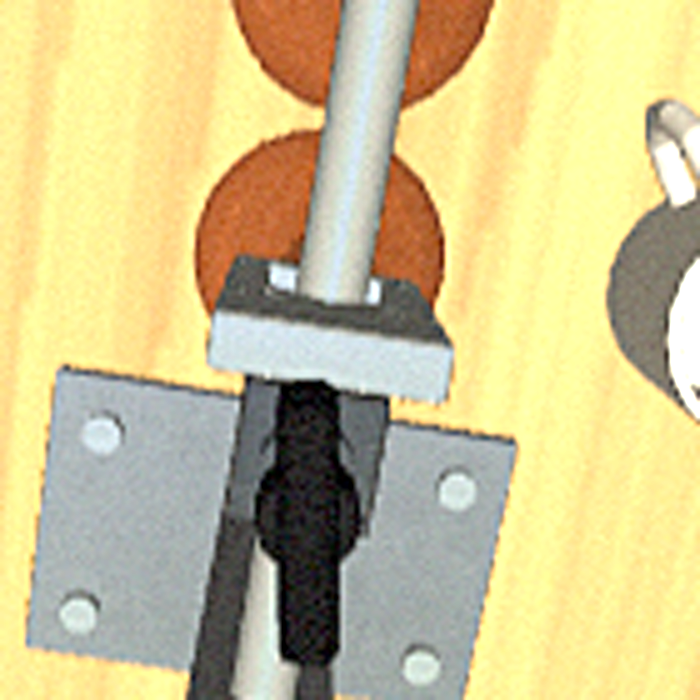

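```bash
python3 - <<'E'
from h import *
im,c=load('wrist')
E=lambda x,y:[260+(x+.5)/5-.5,100+(y+.5)/5-.5]
w=onz(c,[E(307,385),E(310,662)],.27); print('wing',w,w.mean(0),np.linalg.norm(w[0]-w[1]),np.degrees(np.arctan2(*(w[0]-w[1])[[1,0]])))
p=onz(c,[E(213,312),E(452,350),E(210,365),E(448,402)],.238); print('tab',p,p.mean(0))
snap('top','t34');snap('scene','s34')
E
```

```text
wing [[ 0.5644 -0.2832  0.27  ]
 [ 0.5726 -0.3336  0.27  ]] [ 0.5685 -0.3084  0.27  ] 0.05107287339752537 99.23547591060976
tab [[ 0.5456 -0.2783  0.238 ]
 [ 0.5921 -0.2787  0.238 ]
 [ 0.5464 -0.2885  0.238 ]
 [ 0.5932 -0.2889  0.238 ]] [ 0.5693 -0.2836  0.238 ]
```

View pics/s34.png

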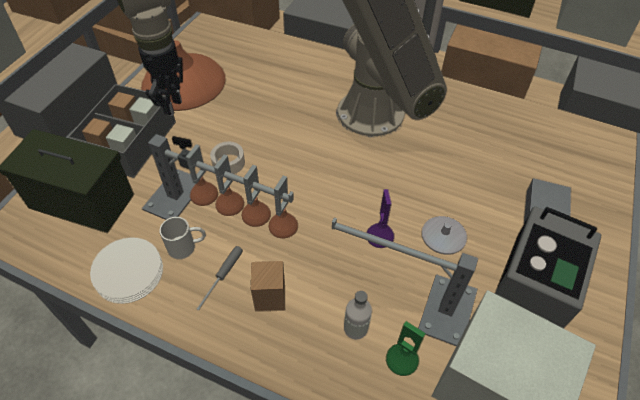

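View pics/t34.png

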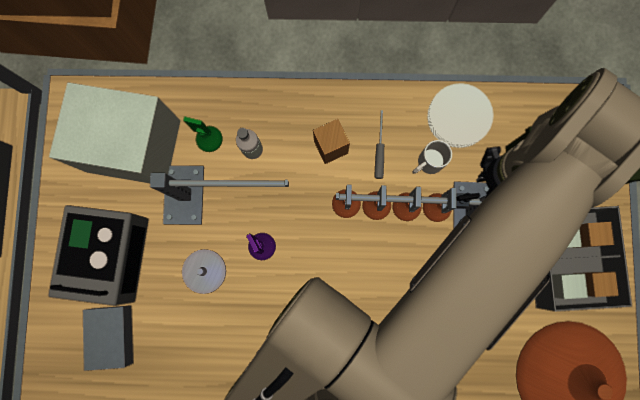

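The wing measures 99.2° in yaw, about 1.40 rad. The plate centre is about 26 mm from the keeper's middle. All four shades hang on rail_b, the clutter is where it was, and the gripper is clear. Handing in.

```bash
python3 -c "
from workcell import workorder
print(workorder.hand_in())"
```

```text
the job is handed in; nothing more can be done
None
```

I handed the job in at about 61 s of the 208 s allowed; no verdict is reported, so this rests on my own checks. I loosened the wing screw to about 0.15 rad and slid the keeper back until it met its post-end stop. The three shades from the left-hand rail and the one from the bench then went onto the right-hand rail. Finally I slid the keeper up to the nearest hanger and tightened the screw.

**Last checks in the images:**
- **Shades:** all four hang with the tube through their eyes, at about y = -0.284, -0.202, -0.120 and -0.039 m. The -0.284 is from the last picture; the other three are where they were released.
- **Keeper:** it stands about 26 mm centre to centre from the nearest hanger plate, which leaves roughly 4–5 mm of play.
- **Wing screw:** it measures about 1.40 rad, so it is tight.
- **Robot and bench:** the gripper is clear of everything, and the other things on the bench look unmoved.

**What differed on the way:**
- **Bench shade:** it was knocked a few centimetres during the run, so I measured it again before gripping it.
- **First shade:** I regripped it about 10 mm higher so the gripper would clear the wing.
- **Wing centre:** my camera estimates of it differed by 2–4 mm, within what the grasp could take up.
- **Failed checks:** none failed.

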